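# Refit and lock the glass lid of a keepsake box

### The job

Put the longer of the two cleaned glass panes back into the open top of the wooden keepsake box, touching it with the fingers only on its edges, never on its faces, so that it lies flat and fully home on its ledges. Then fit the square-bored bar knob fully down onto the latch's square spindle and turn it until the latch arm reaches in over the glass and stops, leaving the knob on the spindle. Leave the shorter pane and everything else where they stand.

Things in the scene. Friction and masses are not known exactly. Their poses are not given: they have to be found in the camera images.
- glass: The longer glass pane, clear greenish, 100 mm (its x) by 60 mm (y) by 5 mm thick, 75 g, lying level across a stand, overhanging it by about 13 mm at both long edges. Origin: centre of its underside; z up. Fingers may touch only its four edges and the outer 4 mm border of its faces: pinch the two long edges, 60 mm apart.
- short_glass: The shorter glass pane, 72 mm by 60 mm by 5 mm, otherwise the same, lying across the other stand. It is not to be moved. Origin: centre of its underside.
- stand_a: Low grey stand that carries the longer pane: 70 mm (x) by 34 mm (y), 34 mm high, two rubber-topped cross ribs. Fixed to the table. Origin: centre of its underside. The two stands look alike and may have changed places.
- stand_b: The like stand that carries the shorter pane. Fixed.
- box: Wooden keepsake box without its glass, fixed to the table, 165 mm long (its x, from -101 to +64 mm), 90 mm wide (y), 48 mm high. Origin: on the table under the centre of the glass seat. Its -x end, x -101 to -52 mm, is a solid block 48 mm high that carries the latch. Floor 8 mm high inside, with small contents up to 18 mm high.
- seat (a point): Centre of the glass seat, 42 mm above the table: the pane's origin belongs here, its long side along the box's x, either way round. The seat is a recess 105 mm (x) by 65 mm (y), a ledge at each x end (from 40 mm out), 42 mm above the table; rims 48 mm high stand at both ends and at the four corners. Axes as the box.
- latch (a joint): Latch angle about its vertical axis, rad. 0: its arm points along the box's -y; it grows counterclockwise seen from above; at the stop, 1.5, the arm points almost along the box's +x, over the end of the glass. Starts at 0.15 to 0.45, clear of the seat. Stays where it is left; friction about 0.06 N m.
- spindle (a point): On the latch's axis, at the top of its plate, 54.5 mm above the table, 78 mm from the seat's centre on the box's -x side. From here the square spindle rises: 14 mm square for 12 mm, then 12.8 mm square for 2 mm, then a round cone to 20 mm. Its sides lie along this frame's x and y, which turn with the latch; they are the box's x and y at latch 0.
- knob: Cream plastic bar knob, 52 mm (its x) by 26 mm (its y) by 38 mm high, 45 g, standing upright on the table. Origin: centre of its underside. In the underside is a square bore, 16 mm wide, 25 mm deep, sides along its x and y: it fits the spindle in any of four quarter turns, with about 0.15 rad of play either way. Fully down, its underside rests on the latch plate.
- round_knob: Plain round cream knob without a bore, 42 mm diameter, 36 mm high. Bystander. Origin: centre of its underside.
- jar: Clear jar with a steel cap, 58 mm diameter, 85 mm high. Bystander.
- tin: Flat dark round tin, 68 mm diameter, 28 mm high. Bystander.
- flask: Small amber bottle with a black cap, 40 mm diameter, 75 mm high. Bystander.
- brush: Brush lying flat, 160 mm long. Bystander.
- dish: Small white bowl, 76 mm diameter, 28 mm high. Bystander.
- coat_peg: Turned wooden coat peg standing upright, 48 mm diameter, 60 mm high. Bystander.
- finger_gap (a point): Middle of the finger gap in the box's +y side, 16 mm above the table, on the low wall there. Each long side of the seat has such a gap, 59 mm wide (box x from -29 to +29 mm), open above its 16 mm wall, so that fingers holding the pane's long edges can come down beside it.
- latch_tip (a point): End of the latch arm, at its top. The steel latch is a plate 5 mm thick: a disc of radius 18 mm about the spindle, with an arm 12 mm wide reaching 42 mm from the axis along its own -y. It passes about 2 mm above the seated glass.
- spool: Small empty wooden spool standing upright, 34 mm diameter, 45 mm high. Bystander.
- hinge: Small steel cupboard hinge standing on its 34 by 20 mm plate, 26 mm high. Bystander.
Not all that is in view belongs to the job. What is shaped like the knob but yellow is not meant.

How it is judged:
On the way, in this order (a step that is already met when the one before it is completed fails the run):
1. the longer pane lies home in the box, let go (horizontal distance between glass and seat below 0.005 m and z of glass in the frame of seat between -0.003 and 0.003 m and angle between glass's own z axis and vertical below 0.04 rad and contact force between the fingers and glass below 0.1 N), for 0.2 s.
2. the knob is fully down on the spindle, the latch not yet closed (horizontal distance between knob and spindle below 0.004 m and z of knob in the frame of spindle below 0.004 m and angle between knob's own z axis and vertical below 0.08 rad and value of joint latch below 1.1 rad), for 0.1 s.
At the end, for the whole second after the job is handed in: The longer pane lies flat in the seat (within 5 mm sideways and 3 mm in height of the seat's centre, tilt under 0.04 rad, long side along the box within 0.1 rad), the latch angle is above 1.35 rad, the knob sits on the spindle (within 4 mm, tilt under 0.08 rad), all at rest (horizontal distance between glass and seat below 0.005 m and z of glass in the frame of seat between -0.003 and 0.003 m and angle between glass's own z axis and vertical below 0.04 rad and angle between the x axis of glass and the x axis of seat, either way round below 0.1 rad and linear speed of each of glass, knob below 0.01 m/s and value of joint latch above 1.35 rad and horizontal distance between knob and spindle below 0.004 m and z of knob in the frame of spindle below 0.004 m and angle between knob's own z axis and vertical below 0.08 rad); the robot touches nothing.
It fails at once if a finger or the arm touches a face of the longer pane (more than 4 mm in from its edges) with over 0.3 N (contact force between any of the fingers, the arm and glass_face above 0.3 N).
It fails at once if the shorter pane is moved by more than 15 mm (distance of short_glass from where it was at the start of the episode above 0.015 m).
It fails at once if a bystander is moved by more than 25 mm (distance of any of round_knob, jar, tin, flask, brush, dish, coat_peg, spool, hinge from where it was at the start of the episode above 0.025 m).
It also fails if it takes over 67 s, if anything falls off the work surface, if the arm or the gripper's body presses on something with over 40 N, if the wrist force passes 120 N, or if a joint passes its speed limit or range.

### The arm

A 6-joint arm with a two-finger parallel gripper is mounted at the origin on the work surface. World frame = base frame: x ahead of the robot, y to its left, z up, the work surface at z = 0. Lengths are in m, angles in rad, forces in N, time in s.
With the tool pointing down it reaches from about 0.3 to 1 m from the base axis. Payload 5.1 kg.
Tool frame: the origin (TCP) lies between the finger pads; the fingertips stand 25 mm ahead of it and the grasp point (between the pads) lies 6 mm ahead of it (r.tips_ahead is the distance from the TCP to the fingertips, in m); x points along the fingers, y is the direction in which the jaws open and shut, and the axes are right-handed (so a half turn about x gives the same grasp; the last joint's range is limited). The gripper opens to 95 mm and grips with 3 to 60 N. Pads are 20 mm wide; open, the fingers measure 119 mm over their backs; the gripper's body (75 mm by 180 mm) begins 59 mm behind the grasp point.
Start: joints at [1.25, 0.124, 1.65, -0, 1.367, -0.083], TCP at [0.153, 0.632, 0.24] pointing down, gripper open.
Joint ranges: [-2.61, 2.61], [-1.02, 2.33], [0.03, 2.71], [-1.35, 4.49], [0.32, 2.68], [-2.91, 2.91]. Speed limits (rad/s): [2.57, 2.57, 3.14, 3.14, 3.14, 3.14].

### API

Orientations are given as a unit quaternion [w, x, y, z].
In Python, from plant import r, viewer gives the robot as it stands. The module is installed in compiled form; this text tells all that it offers.
- The arm moves only by the tool jog_arm, never from a script. Its argument "steps" is one flat list of numbers, 6 for each row, row after row: the shift along the tool's x, y, z as a fraction of full scale, then the turn, a rotation vector about the tool's x, y, z as a fraction of full scale. A call has exactly 8 rows; each row is the pose to reach, as a shift and turn from the pose commanded when the call began, along the tool's axes at that moment, turning the shorter way round; what a row does not reach only later rows make up. Full scale, the value 1, is 500 mm for a shift and 180 degrees for a turn. A row lasts 1/12 s, in which the tool goes at most 41.7 mm and 7.16 degrees, less where a joint would pass 70% of its speed; a pose out of reach is approached as far as the arm can. A call with a number of a shift or a turn outside -1 to 1 is refused whole. A call with a gripper value outside its range is refused whole. "grip" is the opening, from -1 (shut) to 1 (fully open), set as the call begins (left out, the last holds). The fingers move at their own pace and stop on an object; "grip_force" is the grip in N (left out, the last holds). Time passes only in rows, so rows that repeat a pose let the fingers close, or fill a call up. It gives the time, the measured TCP pose, the force and the opening at its end, in the units of the state.
- r.read_state(): the state, without advancing time (a new reading comes with each control period).
- viewer.grab_frame(name): name is "scene" or "top" or "wrist"; returns a dict with "color" (400x640x3 uint8, red, green, blue), "range_z" (400x640 float32, m along the optical axis (not along the pixel's ray), 0 where there is no reading), "K" (3x3 intrinsics, pixels), "D" ([k1, k2, p1, p2, k3] as OpenCV has them; the pictures are not rectified), "cam_to_world" (4x4, takes a point from camera to world coordinates). Camera axes: x right, y down, z forward; pixel columns grow to the right and rows downward; lengths in m; the calibration is good to about 2 mm. A picture is of the moment at which its call begins.
- r.finish_job(): hands the job in, once; it reports no verdict.
The state is a dict: "time_s": time; "qpos": joint angles; "qd": joint speeds; "joint_efforts": joint torques, N m; "tool_pos": TCP position; "orientation": TCP orientation; "contact_force": force on the tool from outside, world axes, zero at the start; "ft_torque": the same for the moment, N m; "grip_width": finger opening in m.
Only numpy, scipy, OpenCV 4.12 (cv2) and the standard library are available. Lean on these libraries where they do the work, as an engineer would, in place of code of your own. Each camera call takes 0.05 s, during which the arm holds its last target.

## Working session

There is one attempt and no reset: what is moved stays moved. The work goes in short steps, Python scripts to look and compute and a tool call to move; the robot and the scene stay as the last step left them, time stands still between calls to the robot, and variables do not carry over. Pictures are saved under pics/ and viewed, and the job is handed in when it is done.

Besides the shell and the picture viewer there is one more tool, called after "Request:" in YAML: its name, and indented under it one key for each argument. jog_arm: Moves the arm, as the interface text tells. Shift numbers are shares of 500 mm and turn numbers shares of 180 degrees, none past 1 either way. Its arguments: {"type":"object","properties":{"steps":{"type":"array","items":{"type":"number"}},"grip":{"type":"number"},"grip_force":{"type":"number"}},"required":["steps"]}

```bash
mkdir -p pics; python3 - <<'E'
from plant import r, viewer
import cv2, pickle
print(r.read_state())
for n in ["scene","top","wrist"]:
    f=viewer.grab_frame(n); pickle.dump(f,open(f"{n}0.pkl","wb"))
    cv2.imwrite(f"pics/{n}0.png",f["color"][...,::-1]); print(n,f["K"],f["D"],f["cam_to_world"].round(3))
E
```

```text
{'time_s': 0.0, 'qpos': array([ 1.25042189e+00,  1.24530039e-01,  1.65167394e+00, -3.40890690e-05,
        1.36750248e+00, -8.25993728e-02]), 'qd': array([-5.75127745e-05, -1.29114437e-03,  2.23682216e-03,  2.75853191e-04,
       -1.82602166e-03,  9.61771849e-05]), 'joint_efforts': array([-1.72050088e-03, -4.17605281e+01, -3.59931850e+01,  7.73150520e-02,
        4.93541826e-02, -1.83745178e-04]), 'tool_pos': array([0.15295022, 0.63113674, 0.2383709 ]), 'orientation': array([ 0.70197735,  0.08313122,  0.70225335, -0.08460039]), 'contact_force': array([ 0.09332497,  0.34860152, -0.45353149]), 'ft_torque': array([ 0.00136379,  0.03570741, -0.02378613]), 'grip_width': 0.09481526649565838}
scene [[446.38612164   0.         317.52593292]
 [  0.         446.38612164 195.34891242]
 [  0.           0.           1.        ]] [-0.03296199  0.          0.          0.          0.        ] [[-0.206  0.685 -0.699  1.341]
 [ 0.979  0.152 -0.139  0.16 ]
 [ 0.011 -0.712 -0.702  0.823]
 [ 0.     0.     0.     1.   ]]
top [[370.70543744   0.         317.17900254]
 [  0.         370.70543744 199.13670049]
 [  0.           0.           1.        ]] [-0.08208936  0.          0.          0.          0.        ] [[ 0.012 -0.991  0.132  0.448]
 [-1.    -0.016 -0.026  0.008]
 [ 0.028 -0.131 -0.991  1.126]
 [ 0.     0.     0.     1.   ]]
wrist [[292.89230654   0.         323.87721722]
 [  0.         292.89230654 204.55117156]
 [  0.           0.           1.        ]] [-0.04695881  0.          0.          0.          0.        ] [[ 0.235  0.938  0.254  0.083]
 [ 0.972 -0.226 -0.064  0.65 ]
 [-0.003  0.262 -0.965  0.382]
 [ 0.     0.     0.     1.   ]]
```

View pics/top0.png

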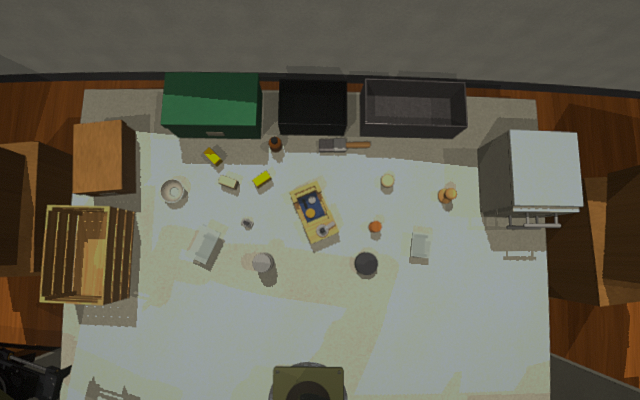

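View pics/scene0.png

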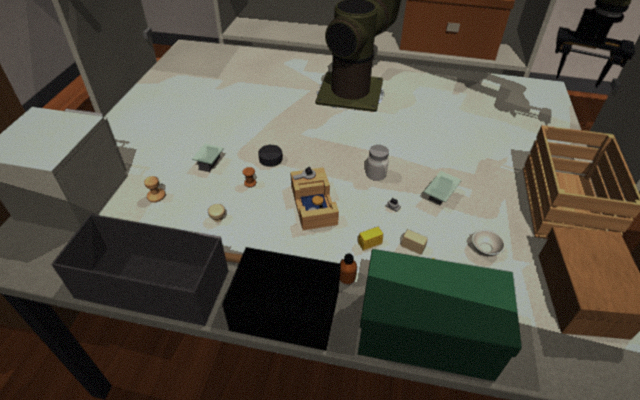

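View pics/wrist0.png

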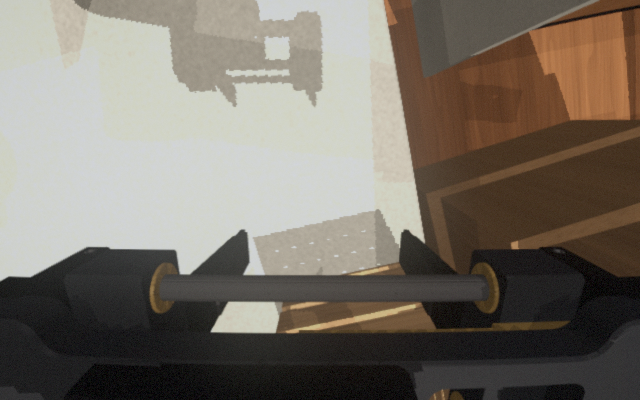

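The two panes sit near top-view pixels (207,247) and (420,245), the box is at (315,212), and the cream bar knob is at (229,183), with yellow decoys at (213,156) and (262,180). I'll zoom in and measure.

```bash
cat > h.py <<'E'
import numpy as np, cv2, pickle
def rays(f,px):
    p=cv2.undistortPoints(np.array(px,float).reshape(-1,1,2),f["K"],np.array(f["D"],float)).reshape(-1,2)
    T=f["cam_to_world"]; d=np.c_[p,np.ones(len(p))]@T[:3,:3].T
    return T[:3,3],d
def onz(f,px,z):
    o,d=rays(f,px); return o+d*((z-o[2])/d[:,2])[:,None]
def proj(f,P):
    T=np.linalg.inv(f["cam_to_world"]); P=np.atleast_2d(P)
    p=P@T[:3,:3].T+T[:3,3]
    return cv2.projectPoints(p.reshape(-1,1,3),np.zeros(3),np.zeros(3),f["K"],np.array(f["D"],float))[0].reshape(-1,2)
def cloud(f):
    z=f["range_z"]; v,u=np.mgrid[:400,:640]
    p=cv2.undistortPoints(np.stack([u,v],-1).reshape(-1,1,2).astype(float),f["K"],np.array(f["D"],float)).reshape(400,640,2)
    c=np.dstack([p*z[...,None],z]); T=f["cam_to_world"]
    return c@T[:3,:3].T+T[:3,3]
E
python3 - <<'E'
from h import *
t=pickle.load(open("top0.pkl","rb")); s=pickle.load(open("scene0.pkl","rb"))
a=cv2.resize(t["color"][130:280,160:460,::-1],None,fx=2.6,fy=2.6,interpolation=cv2.INTER_CUBIC)
cv2.imwrite("pics/tz.png",a)
def cr(x,y,w,h,k): return cv2.resize(s["color"][y:y+h,x:x+w,::-1],None,fx=k,fy=k,interpolation=cv2.INTER_CUBIC)
cv2.imwrite("pics/sz.png",cr(180,135,300,135,2.6))
C=cloud(t)
for n,(u,v) in dict(paneL=(207,247),paneR=(420,245),box=(315,238),knob=(229,183),box2=(300,187)).items(): print(n,C[v,u].round(3))
E
```

```text
paneL [0.447 0.3   0.037]
paneR [ 0.46  -0.325  0.041]
box [ 0.477 -0.015  0.05 ]
knob [0.636 0.243 0.038]
box2 [0.634 0.032 0.002]
```

View pics/tz.png

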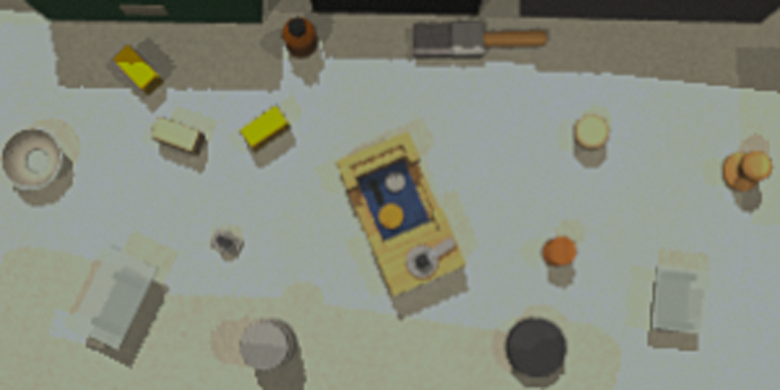

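View pics/sz.png

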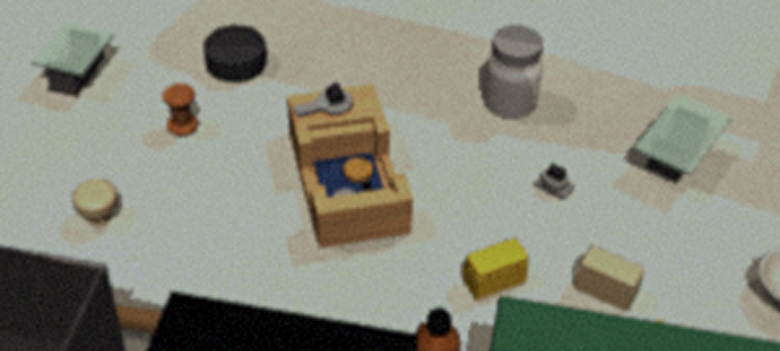

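The pane at +y (left in the top view) looks longer. I'll check its size, and the other one's, from the corner pixels.

```bash
python3 - <<'E'
from h import *
t=pickle.load(open("top0.pkl","rb")); s=pickle.load(open("scene0.pkl","rb"))
Z=lambda P,o,k:[((x+.5)/k-.5+o[0],(y+.5)/k-.5+o[1]) for x,y in P]
def rep(n,f,px,z):
    W=onz(f,px,z); print(n,W[:,:2].round(3).tolist(),"c",W.mean(0).round(4),"edges",np.linalg.norm(np.roll(W,-1,0)-W,axis=1).round(3))
rep("L scene",s,Z([(677,94),(730,123),(683,176),(630,147)],(180,135),2.6),.039)
rep("R scene",s,Z([(62,27),(112,37),(87,74),(34,62)],(180,135),2.6),.039)
rep("L top",t,Z([(119,258),(159,268),(126,340),(87,330)],(160,130),2.6),.039)
rep("R top",t,Z([(657,264),(697,268),(695,332),(654,330)],(160,130),2.6),.039)
rep("box top",t,Z([(337,163),(409,133),(463,272),(391,291)],(160,130),2.6),.048)
rep("box scene",s,Z([(288,97),(375,87),(410,199),(318,207)],(180,135),2.6),.048)
for f in(t,):rep("spindle",f,Z([(421,261)],(160,130),2.6),.06)
rep("knob scene",s,Z([(590,246),(642,263),(630,280),(575,264)],(180,135),2.6),.038)
rep("knob top",t,Z([(156,117),(202,134),(195,150),(152,134)],(160,130),2.6),.038)
E
```

```text
L scene [[0.399, 0.305], [0.432, 0.358], [0.518, 0.312], [0.489, 0.26]] c [0.4592 0.3086 0.039 ] edges [0.062 0.098 0.059 0.1  ]
R scene [[0.432, -0.351], [0.437, -0.292], [0.5, -0.296], [0.494, -0.357]] c [ 0.4658 -0.3241  0.039 ] edges [0.059 0.064 0.062 0.062]
L top [[0.499, 0.306], [0.489, 0.26], [0.408, 0.294], [0.418, 0.338]] c [0.4533 0.2996 0.039 ] edges [0.047 0.088 0.046 0.087]
R top [[0.501, -0.303], [0.497, -0.35], [0.424, -0.346], [0.426, -0.299]] c [ 0.4619 -0.3244  0.039 ] edges [0.047 0.073 0.047 0.075]
box top [[0.61, 0.062], [0.645, -0.018], [0.489, -0.081], [0.467, -0.001]] c [ 0.5527 -0.0094  0.048 ] edges [0.088 0.168 0.083 0.156]
box scene [[0.5, -0.081], [0.466, 0.002], [0.612, 0.064], [0.64, -0.017]] c [ 0.5544 -0.008   0.048 ] edges [0.089 0.159 0.085 0.154]
spindle [[0.5, -0.033]] c [ 0.4999 -0.0332  0.06  ] edges [0.]
knob scene [[0.625, 0.231], [0.635, 0.277], [0.657, 0.268], [0.649, 0.219]] c [0.6418 0.2487 0.038 ] edges [0.048 0.024 0.049 0.027]
knob top [[0.661, 0.272], [0.642, 0.218], [0.624, 0.225], [0.641, 0.275]] c [0.642  0.2477 0.038 ] edges [0.057 0.02  0.053 0.02 ]
```

The left pane measures about 100×60 and the right about 72×60 (scene edges 64), so the left one is the longer. Next is a helper that turns a target pose into move numbers.

```bash
cat >> h.py <<'E'
from scipy.spatial.transform import Rotation as R
def Rq(q): return R.from_quat([q[1],q[2],q[3],q[0]])
def down(yaw):  # x down, y at yaw
    x=np.array([0,0,-1.]); y=np.array([np.cos(yaw),np.sin(yaw),0]); return R.from_matrix(np.c_[x,y,np.cross(x,y)])
def plan(pos,yawdeg,st=None):
    from plant import r
    st=st or r.read_state(); R0=Rq(st["orientation"]); p=st["tool_pos"]
    y=R0.as_matrix()[:,1]; cy=np.degrees(np.arctan2(y[1],y[0]))
    y0=yawdeg if abs((yawdeg-cy+180)%360-180)<=90.01 else yawdeg+180
    sh=R0.inv().apply(np.array(pos)-p)/.5; rv=(R0.inv()*down(np.radians(y0))).as_rotvec()/np.pi
    print("cur",p.round(4),"yaw",round(cy,2),"x",R0.as_matrix()[:,0].round(4),"q6",round(st["qpos"][5],2),"w",round(st["grip_width"],4),"F",st["contact_force"].round(1),"t",round(st["time_s"],2))
    print("row",np.r_[sh,rv].round(4).tolist())
E
python3 -c "
from h import *
plan([.459,.305,.25],63.5)"
```

```text
cur [0.153  0.6313 0.2387] yaw 76.38 x [-5.0e-04 -1.6e-03 -1.0e+00] q6 -0.08 w 0.095 F [0.4 0.6 0.8] t 0.15
row [-0.022, -0.4901, 0.7485, 0.0715, 0.0, 0.0005]
```

Request:
jog_arm:
  steps: [-0.02, -0.49, 0.75, 0.0715, 0, 0, -0.02, -0.49, 0.75, 0.0715, 0, 0, -0.02, -0.49, 0.75, 0.0715, 0, 0, -0.02, -0.49, 0.75, 0.0715, 0, 0, -0.02, -0.49, 0.75, 0.0715, 0, 0, -0.02, -0.49, 0.75, 0.0715, 0, 0, -0.02, -0.49, 0.75, 0.0715, 0, 0, -0.02, -0.49, 0.75, 0.0715, 0, 0]
  grip: 1

```text
time_s: 0.82
tool_pos: [0.3821, 0.3871, 0.2469]
orientation: [0.688, 0.162, 0.688, -0.162]
contact_force: [0.3, -0.0, -0.2]
grip_width: 0.0951
```

```bash
python3 -c "
from h import *
plan([.459,.305,.25],63.5)"
```

```text
cur [0.3821 0.3871 0.2469] yaw 63.52 x [-1.e-04 -1.e-04 -1.e+00] q6 -0.42 w 0.0951 F [ 0.3 -0.  -0.2] t 0.82
row [-0.0061, -0.0784, 0.2108, 0.0001, -0.0, 0.0]
```

Request:
jog_arm:
  steps: [0, -0.078, 0.21, 0, 0, 0, 0, -0.078, 0.21, 0, 0, 0, 0, -0.078, 0.21, 0, 0, 0, 0, -0.078, 0.21, 0, 0, 0, 0, -0.078, 0.21, 0, 0, 0, 0, -0.078, 0.21, 0, 0, 0, 0, -0.078, 0.21, 0, 0, 0, 0, -0.078, 0.21, 0, 0, 0]

```text
time_s: 1.48
tool_pos: [0.457, 0.3081, 0.247]
orientation: [0.688, 0.161, 0.689, -0.161]
contact_force: [-0.5, -0.4, 0.2]
grip_width: 0.0952
```

```bash
cat > snap.py <<'E'
import sys
from h import *
from plant import r, viewer
n,c=sys.argv[1:3]
f=viewer.grab_frame(c); pickle.dump(f,open(n+".pkl","wb")); cv2.imwrite(f"pics/{n}.png",f["color"][...,::-1])
st=r.read_state(); print(st["tool_pos"].round(4),st["grip_width"],st["time_s"])
E
python3 snap.py w1 wrist
```

```text
[0.4571 0.3081 0.247 ] 0.09511404009862069 1.5333
```

View pics/w1.png

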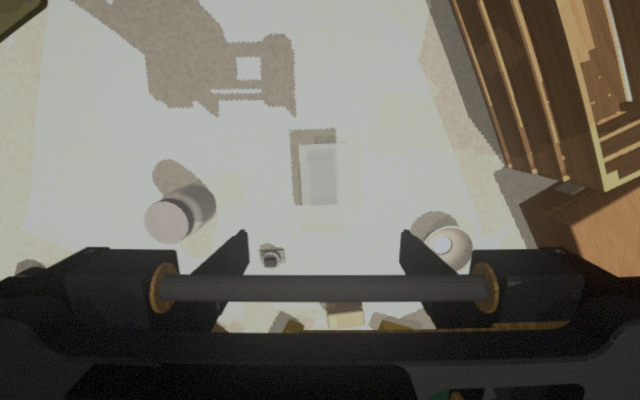

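```bash
python3 - <<'E'
from h import *
f=pickle.load(open("w1.pkl","rb"))
a=cv2.resize(f["color"][115:240,270:390,::-1],None,fx=4.6,fy=4.6,interpolation=cv2.INTER_CUBIC)
a=cv2.convertScaleAbs(a,alpha=1.6,beta=-130)
cv2.imwrite("pics/w1z.png",a)
E
```

```text
(no output)
```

View pics/w1z.png

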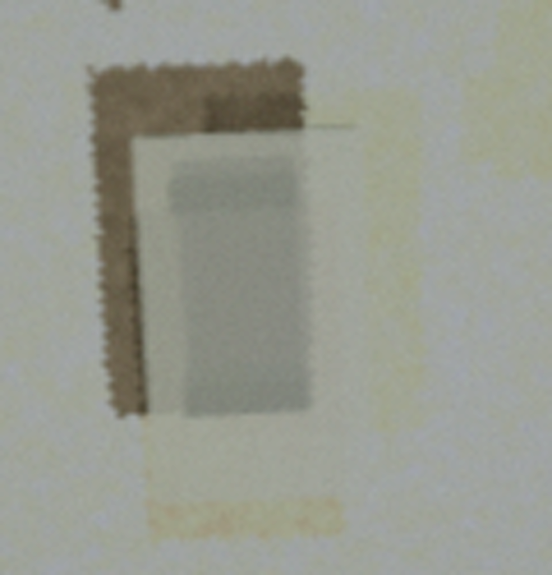

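```bash
python3 - <<'E'
from h import *
f=pickle.load(open("w1.pkl","rb"))
Z=lambda P,o,k:[((x+.5)/k-.5+o[0],(y+.5)/k-.5+o[1]) for x,y in P]
for nm,P in dict(a=[(133,135),(356,127),(344,500),(150,500)],b=[(133,135),(356,127),(343,537),(150,537)],).items():
    W=onz(f,Z(P,(270,115),4.6),.039); print(W[:,:2].round(4).tolist(),W.mean(0).round(4),np.linalg.norm(np.roll(W,-1,0)-W,axis=1).round(4), [round(float(np.degrees(np.arctan2(*(W[j]-W[i])[1::-1]))),1) for i,j in ((0,1),(3,2),(0,3),(1,2))])
s=pickle.load(open("scene0.pkl","rb"))
a=cv2.resize(s["color"][160:215,410:475,::-1],None,fx=9,fy=9,interpolation=cv2.INTER_CUBIC)
cv2.imwrite("pics/pz.png",a)
E
```

```text
[[0.3977, 0.3052], [0.4213, 0.3573], [0.511, 0.3115], [0.4873, 0.2636]] [0.4543 0.3094 0.039 ] [0.0572 0.1007 0.0534 0.0987] [65.7, 63.7, -24.9, -27.1]
[[0.3977, 0.3052], [0.4213, 0.3573], [0.5206, 0.3066], [0.4969, 0.2586]] [0.4591 0.3069 0.039 ] [0.0572 0.1115 0.0535 0.1096] [65.7, 63.7, -25.2, -27.0]
```

View pics/pz.png

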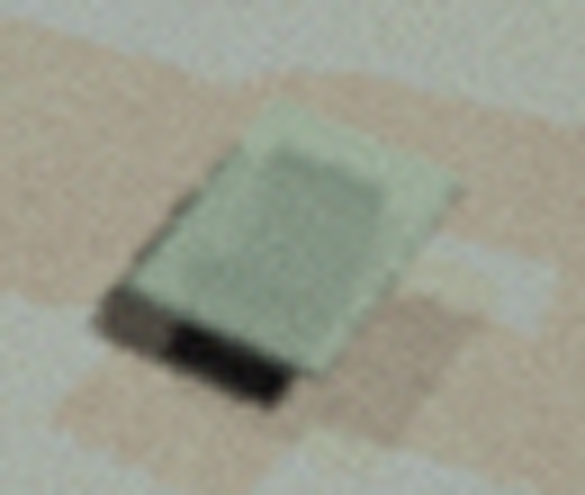

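```bash
python3 - <<'E'
from h import *
s=pickle.load(open("scene0.pkl","rb"))
Z=lambda P,o,k:[((x+.5)/k-.5+o[0],(y+.5)/k-.5+o[1]) for x,y in P]
W=onz(s,Z([(275,98),(463,183),(317,378),(130,283)],(410,160),9),.039)
print(W[:,:2].round(4).tolist(),W.mean(0).round(4),np.linalg.norm(np.roll(W,-1,0)-W,axis=1).round(4), [round(float(np.degrees(np.arctan2(*(W[j]-W[i])[1::-1]))),1) for i,j in ((0,1),(3,2),(0,3),(1,2))])
c=cv2.GaussianBlur(s["color"],(0,0),.8).astype(int)[160:215,410:475]
m=((c[...,1]-c[...,0])>8).astype(np.uint8)
n,l,st,_=cv2.connectedComponentsWithStats(m); k=1+np.argmax(st[1:,4]); m=(l==k).astype(np.uint8)
cnt=max(cv2.findContours(m,0,cv2.CHAIN_APPROX_NONE)[0],key=cv2.contourArea)
P=onz(s,cnt.reshape(-1,2)+[410,160],.039)
rc=cv2.minAreaRect((P[:,:2]*1000).astype(np.float32)); print(rc, st[k])
E
```

```text
[[0.3969, 0.3047], [0.423, 0.3591], [0.5137, 0.3177], [0.4866, 0.2654]] [0.455  0.3117 0.039 ] [0.0603 0.0997 0.0589 0.0979] [64.4, 62.6, -23.7, -24.5]
((456.0510559082031, 312.6506042480469), (61.87343978881836, 101.06541442871094), 64.49007415771484) [ 15  12  35  29 610]
```

```bash
python3 -c "
from h import *
plan([.455,.311,.085],64.8)"
```

```text
cur [0.4571 0.3081 0.247 ] yaw 63.62 x [-2.e-04  0.e+00 -1.e+00] q6 -0.61 w 0.0951 F [-0.7  1.   0.2] t 1.53
row [0.3241, 0.0034, -0.0062, -0.0065, -0.0001, 0.0]
```

Request:
jog_arm:
  steps: [0.05, 0.0034, -0.006, -0.0065, 0, 0, 0.12, 0.0034, -0.006, -0.0065, 0, 0, 0.19, 0.0034, -0.006, -0.0065, 0, 0, 0.25, 0.0034, -0.006, -0.0065, 0, 0, 0.3, 0.0034, -0.006, -0.0065, 0, 0, 0.324, 0.0034, -0.006, -0.0065, 0, 0, 0.324, 0.0034, -0.006, -0.0065, 0, 0, 0.324, 0.0034, -0.006, -0.0065, 0, 0]

```text
time_s: 2.2
tool_pos: [0.4559, 0.3105, 0.0854]
orientation: [0.69, 0.155, 0.69, -0.155]
contact_force: [1.0, -0.2, 0.3]
grip_width: 0.0951
```

```bash
python3 snap.py w2 wrist; python3 -c "
from h import *
plan([.455,.311,.0425],64.8)"
```

```text
[0.4568 0.3108 0.0868] 0.0951361970126656 2.25
cur [0.4568 0.3108 0.0868] yaw 64.71 x [ 0.0021  0.0012 -1.    ] q6 -0.63 w 0.0951 F [0.3 0.8 0.7] t 2.25
row [0.0885, -0.0014, -0.0035, -0.0005, 0.0005, -0.0006]
```

View pics/w2.png

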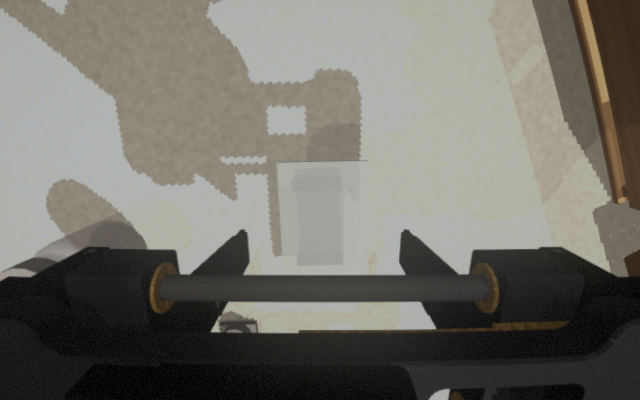

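```bash
python3 - <<'E'
from h import *
f=pickle.load(open("w2.pkl","rb"))
W=onz(f,[(277,162.5),(367.5,161)],.039); print(W,np.linalg.norm(W[0]-W[1]))
a=np.radians(-25.); u=np.array([np.cos(a),np.sin(a)]); print(W[:,:2].mean(0)+.05*u, np.degrees(np.arctan2(*(W[1]-W[0])[1::-1])))
E
```

```text
[[0.39838247 0.30521989 0.039     ]
 [0.4225134  0.35865916 0.039     ]] 0.05863495455945278
[0.45576333 0.31080861] 65.69806429592651
```

The wrist view shows the pane centred between the fingers (edges at columns 277 and 367, near edge at row 161). Its centre comes out at (0.4557, 0.3108), matching the earlier estimate, so I'm descending.

Request:
jog_arm:
  steps: [0.03, -0.001, -0.003, 0, 0, 0, 0.05, -0.001, -0.003, 0, 0, 0, 0.07, -0.001, -0.003, 0, 0, 0, 0.08, -0.001, -0.003, 0, 0, 0, 0.086, -0.001, -0.003, 0, 0, 0, 0.086, -0.001, -0.003, 0, 0, 0, 0.086, -0.001, -0.003, 0, 0, 0, 0.086, -0.001, -0.003, 0, 0, 0]

```text
time_s: 2.92
tool_pos: [0.4549, 0.3103, 0.0426]
orientation: [0.69, 0.155, 0.69, -0.155]
contact_force: [0.3, -0.5, -0.3]
grip_width: 0.0951
```

```bash
python3 -c "
from h import *
plan([.4555,.311,.0425],65)"
```

```text
cur [0.4549 0.3103 0.0426] yaw 64.67 x [ 9.e-04  4.e-04 -1.e+00] q6 -0.63 w 0.0951 F [ 0.3 -0.5 -0.3] t 2.92
row [0.0003, 0.0018, 0.0006, -0.0018, 0.0002, -0.0002]
```

Request:
jog_arm:
  steps: [0, 0, 0, 0, 0, 0, 0, 0, 0, 0, 0, 0, 0, 0, 0, 0, 0, 0, 0, 0, 0, 0, 0, 0, 0, 0, 0, 0, 0, 0, 0, 0, 0, 0, 0, 0, 0, 0, 0, 0, 0, 0, 0, 0, 0, 0, 0, 0]
  grip: -1
  grip_force: 15

```text
time_s: 3.58
tool_pos: [0.4544, 0.3101, 0.0421]
orientation: [0.69, 0.155, 0.69, -0.155]
contact_force: [0.0, -0.3, 0.2]
grip_width: 0.06
```

Request:
jog_arm:
  steps: [-0.02, 0, 0, 0, 0, 0, -0.06, 0, 0, 0, 0, 0, -0.12, 0, 0, 0, 0, 0, -0.19, 0, 0, 0, 0, 0, -0.26, 0, 0, 0, 0, 0, -0.32, 0, 0, 0, 0, 0, -0.34, 0, 0, 0, 0, 0, -0.34, 0, 0, 0, 0, 0]

```text
time_s: 4.25
tool_pos: [0.4561, 0.3111, 0.2165]
orientation: [0.692, 0.157, 0.688, -0.153]
contact_force: [-0.1, 0.2, -0.8]
grip_width: 0.0598
```

```bash
python3 snap.py w3 wrist;python3 snap.py t3 top; python3 - <<'E'
from h import *
t=pickle.load(open("t3.pkl","rb")); s=pickle.load(open("scene0.pkl","rb"))
cv2.imwrite("pics/tb.png",cv2.resize(t["color"][175:255,280:350,::-1],None,fx=7.4,fy=7.4,interpolation=cv2.INTER_CUBIC))
cv2.imwrite("pics/sb.png",cv2.resize(s["color"][155:235,280:350,::-1],None,fx=7.4,fy=7.4,interpolation=cv2.INTER_CUBIC))
E
```

```text
[0.4549 0.3104 0.2133] 0.059547570801445106 4.3
[0.4538 0.3098 0.2109] 0.059876339375137186 4.35
```

View pics/w3.png

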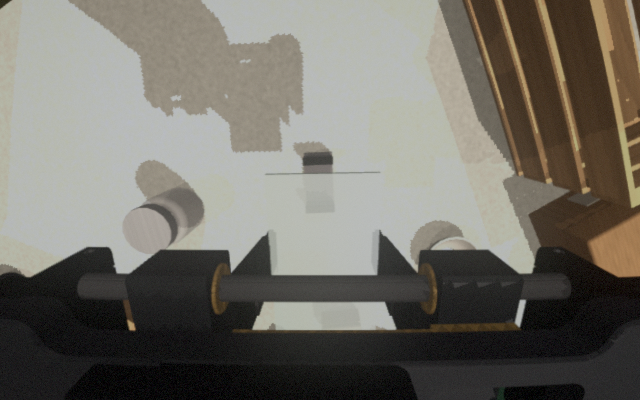

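View pics/tb.png

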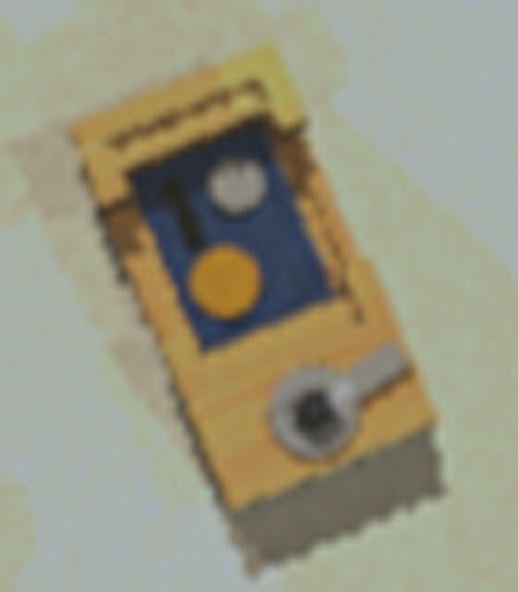

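View pics/sb.png

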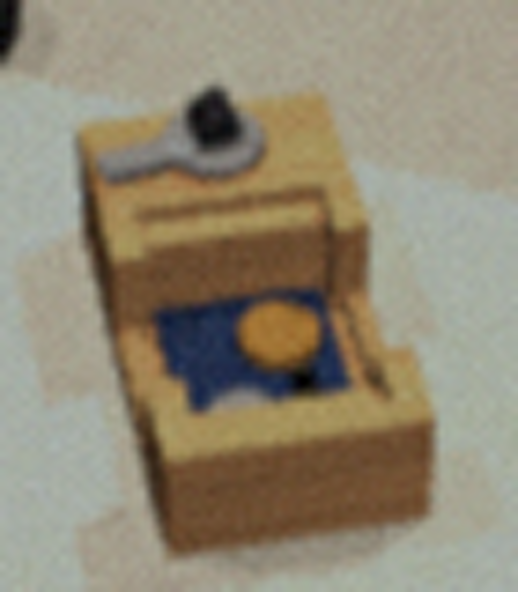

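```bash
python3 - <<'E'
from h import *
s=pickle.load(open("scene0.pkl","rb"));t=pickle.load(open("t3.pkl","rb"))
Z=lambda P,o,k:[((x+.5)/k-.5+o[0],(y+.5)/k-.5+o[1]) for x,y in P]
for n,f,o,P in (("t",t,(280,175),[(72,130),(272,45),(437,418),(233,508)]),("s",s,(280,155),[(328,97),(78,130),(165,458),(435,365)])):
    if n=="t": P=[P[2],P[3],P[0],P[1]]
    W=onz(f,Z(P,o,7.4),.048)
    print(n,W[:,:2].round(4).tolist(),W.mean(0).round(4),np.linalg.norm(np.roll(W,-1,0)-W,axis=1).round(4), [round(float(np.degrees(np.arctan2(*(W[j]-W[i])[1::-1]))),1) for i,j in ((0,1),(3,2),(0,3),(1,2))])
print(onz(t,Z([(316,412)],(280,175),7.4),.056),onz(s,Z([(215,140)],(280,155),7.4),.056))
plan([.573,0,.205],114)
E
```

```text
t [[0.4984, -0.0832], [0.4622, -0.0035], [0.6104, 0.0625], [0.646, -0.0164]] [ 0.5542 -0.0102  0.048 ] [0.0875 0.1622 0.0866 0.162 ] [114.4, 114.3, 24.3, 24.0]
s [[0.4639, 0.0012], [0.5004, -0.0814], [0.6469, -0.0153], [0.5874, 0.0616]] [ 0.5497 -0.0085  0.048 ] [0.0903 0.1607 0.0972 0.1376] [-66.1, -52.3, 26.1, 24.3]
[[ 0.49968861 -0.0352426   0.056     ]] [[ 0.50382417 -0.03112533  0.056     ]]
cur [0.4538 0.3098 0.2109] yaw 64.68 x [-1.3e-03 -7.0e-04 -1.0e+00] q6 -0.63 w 0.0599 F [-0.2  0.3 -1.1] t 4.35
row [0.012, -0.4581, 0.4805, -0.274, -0.0004, 0.0002]
```

Request:
jog_arm:
  steps: [0.0, -0.057, 0.06, -0.035, 0, 0, 0.0, -0.115, 0.12, -0.07, 0, 0, 0.01, -0.17, 0.18, -0.105, 0, 0, 0.01, -0.23, 0.24, -0.14, 0, 0, 0.01, -0.285, 0.3, -0.175, 0, 0, 0.01, -0.34, 0.36, -0.21, 0, 0, 0.01, -0.4, 0.42, -0.245, 0, 0, 0.01, -0.458, 0.48, -0.275, 0, 0]

```text
time_s: 5.02
tool_pos: [0.5693, 0.0057, 0.2032]
orientation: [0.689, -0.149, 0.693, 0.151]
contact_force: [0.8, -0.1, -0.5]
grip_width: 0.0596
```

```bash
python3 snap.py w4 wrist; python3 -c "
from h import *
plan([.571,-.0026,.15],114.2)
f=pickle.load(open('w4.pkl','rb'))
cv2.imwrite('pics/w4z.png',cv2.resize(f['color'][60:250,220:420,::-1],None,fx=3.1,fy=3.1,interpolation=cv2.INTER_CUBIC))"
```

```text
[ 0.5715 -0.0008  0.2035] 0.059829524065267585 5.0667
cur [ 0.5715 -0.0008  0.2035] yaw 114.43 x [-0.0037 -0.005  -1.    ] q6 -2.09 w 0.0598 F [ 0.  -4.8  0.2] t 5.07
row [0.107, -0.0025, -0.0019, 0.0013, -0.0017, 0.001]
```

View pics/w4.png

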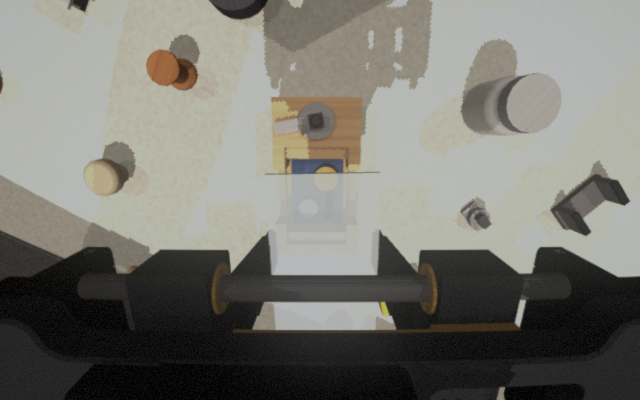

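View pics/w4z.png

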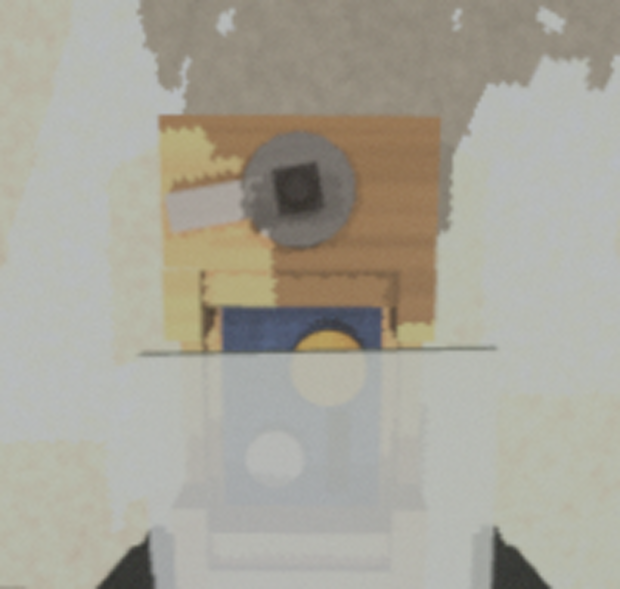

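Request:
jog_arm:
  steps: [0.03, -0.0025, -0.002, 0, -0.0015, 0.001, 0.05, -0.0025, -0.002, 0, -0.0015, 0.001, 0.05, -0.0025, -0.002, 0, -0.0015, 0.001, 0.05, -0.0025, -0.002, 0, -0.0015, 0.001, 0.05, -0.0025, -0.002, 0, -0.0015, 0.001, 0.05, -0.0025, -0.002, 0, -0.0015, 0.001, 0.05, -0.0025, -0.002, 0, -0.0015, 0.001, 0.05, -0.0025, -0.002, 0, -0.0015, 0.001]

```text
time_s: 5.73
tool_pos: [0.5707, 0.0064, 0.1829]
orientation: [0.693, -0.147, 0.69, 0.15]
contact_force: [0.6, 0.3, -0.0]
grip_width: 0.0597
```

```bash
python3 snap.py w5 wrist; python3 -c "
from h import *
plan([.571,-.0026,.15],114.2)
f=pickle.load(open('w5.pkl','rb'))
cv2.imwrite('pics/w5z.png',cv2.resize(f['color'][50:250,220:420,::-1],None,fx=3,fy=3,interpolation=cv2.INTER_CUBIC))"
```

```text
[0.5707 0.0063 0.1828] 0.059478472671379214 5.7833
cur [0.5707 0.0063 0.1828] yaw 114.21 x [ 0.0042  0.0047 -1.    ] q6 -2.08 w 0.0595 F [0.3 0.  0.2] t 5.78
row [0.0655, -0.0167, -0.0071, 0.0001, 0.0018, -0.0008]
```

View pics/w5z.png

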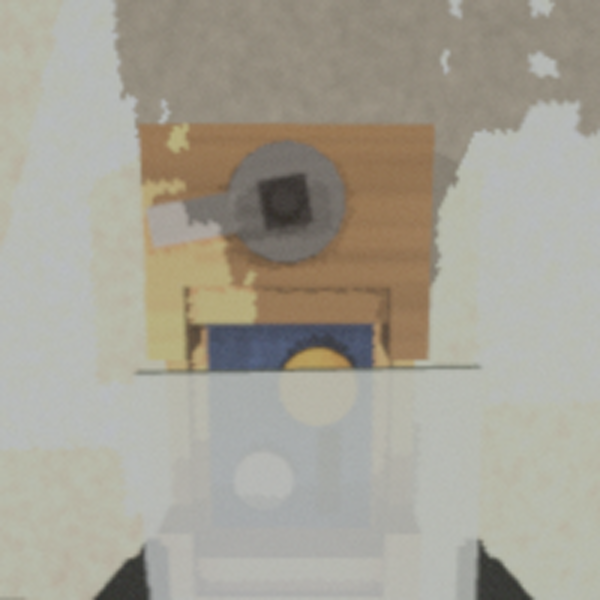

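```bash
python3 - <<'E'
from h import *
f=pickle.load(open("w5.pkl","rb"))
Z=lambda P,o=(220,50),k=3:[((x+.5)/k-.5+o[0],(y+.5)/k-.5+o[1]) for x,y in P]
W=onz(f,Z([(138,124),(434,123),(429,358),(146,359),(187,289),(389,290)]),.048); print(W[:,:2].round(4).tolist())
ang=lambda a,b: np.degrees(np.arctan2(*(b-a)[1::-1]))
print(np.linalg.norm(W[1]-W[0]),ang(W[0],W[1]),ang(W[0],W[3]),ang(W[1],W[2]),ang(W[4],W[5]),np.linalg.norm(W[5]-W[4]))
u=np.array([np.cos(np.radians(24.2)),np.sin(np.radians(24.2))])
print("seat",W[:2,:2].mean(0)+.101*u,W[4:,:2].mean(0)+.0525*u)
S=onz(f,Z([(258,182),(305,174),(312,222),(266,230)]),.0685);print("spindle",S.mean(0),S.mean(0)[:2]+.078*u,[ang(S[i],S[(i+1)%4]) for i in range(4)],np.linalg.norm(S[1]-S[0]))
A=onz(f,Z([(148,211),(153,248),(235,235)]),.0545);print("arm",A, ang(A[1],A[2]), ang(A[1],A[0]))
G=onz(f,Z([(137,373),(480,366)]),.1828-.006+.0025); print("glass near",G,G.mean(0)[:2]+.05*u,ang(G[0],G[1]),np.linalg.norm(G[1]-G[0]))
E
```

```text
[[0.499, -0.0824], [0.4625, -0.0018], [0.5266, 0.0279], [0.5639, -0.0541], [0.5382, -0.0505], [0.5126, 0.0071]]
0.08842545739617885 114.38147387483659 23.544631344091364 24.87755192327264 113.92522146217136 0.06299440707343183
seat [ 0.57290888 -0.00071462] [ 5.73294813e-01 -1.84863634e-04]
spindle [ 0.50191867 -0.03238659  0.0685    ] [ 5.73064038e-01 -4.12596368e-04] [np.float64(123.4695808058054), np.float64(32.77320643251565), np.float64(-56.212150452497646), np.float64(-146.74512745311594)] 0.013360203299899462
arm [[ 0.52085    -0.0692184   0.0545    ]
 [ 0.53027095 -0.06385498  0.0545    ]
 [ 0.51668255 -0.04276895  0.0545    ]] 122.79881660135533 -150.3467797915821
glass near [[ 0.53841814 -0.04026855  0.1793    ]
 [ 0.51361004  0.01197979  0.1793    ]] [0.5716201  0.00635177] 115.39888602668854 0.05783883164429197
```

```bash
python3 -c "
from h import *
plan([.572,-.0007,.085],113.7)"
```

```text
cur [0.5707 0.0063 0.1828] yaw 114.21 x [ 0.0042  0.0047 -1.    ] q6 -2.08 w 0.0595 F [0.3 0.  0.2] t 5.78
row [0.1955, -0.0144, -0.0044, 0.0028, 0.0018, -0.0008]
```

Request:
jog_arm:
  steps: [0.03, -0.014, -0.0045, 0.003, 0.0018, -0.0008, 0.06, -0.0145, -0.0045, 0.003, 0.0018, -0.0008, 0.1, -0.0145, -0.0045, 0.003, 0.0018, -0.0008, 0.14, -0.0145, -0.0045, 0.003, 0.0018, -0.0008, 0.17, -0.0145, -0.0045, 0.003, 0.0018, -0.0008, 0.185, -0.0145, -0.0045, 0.003, 0.0018, -0.0008, 0.19, -0.0145, -0.0045, 0.003, 0.0018, -0.0008, 0.195, -0.0145, -0.0045, 0.003, 0.0018, -0.0008]

```text
time_s: 6.45
tool_pos: [0.5715, -0.0014, 0.0841]
orientation: [0.692, -0.145, 0.693, 0.145]
contact_force: [0.0, 0.1, -0.4]
grip_width: 0.0598
```

Request:
jog_arm:
  steps: [0, 0, 0, 0, 0, 0, 0, 0, 0, 0, 0, 0, 0, 0, 0, 0, 0, 0, 0, 0, 0, 0, 0, 0, 0, 0, 0, 0, 0, 0, 0, 0, 0, 0, 0, 0, 0, 0, 0, 0, 0, 0, 0, 0, 0, 0, 0, 0]

```text
time_s: 7.12
tool_pos: [0.5716, -0.0011, 0.0847]
orientation: [0.692, -0.145, 0.692, 0.145]
contact_force: [0.2, 0.4, -1.0]
grip_width: 0.0597
```

```bash
python3 snap.py w6 wrist; python3 -c "
from h import *
plan([.572,-.0007,.0505],113.7)
f=pickle.load(open('w6.pkl','rb'))
cv2.imwrite('pics/w6z.png',cv2.resize(f['color'][30:270,210:430,::-1],None,fx=2.5,fy=2.5,interpolation=cv2.INTER_CUBIC))"
```

```text
[ 0.5716 -0.0011  0.0846] 0.059754072751520386 7.1667
cur [ 0.5716 -0.0011  0.0846] yaw 113.64 x [-1.1e-03  2.0e-04 -1.0e+00] q6 -2.08 w 0.0598 F [ 1.3  0.5 -0.1] t 7.17
row [0.0682, 0.0004, 0.0011, -0.0004, -0.0003, -0.0002]
```

View pics/w6z.png

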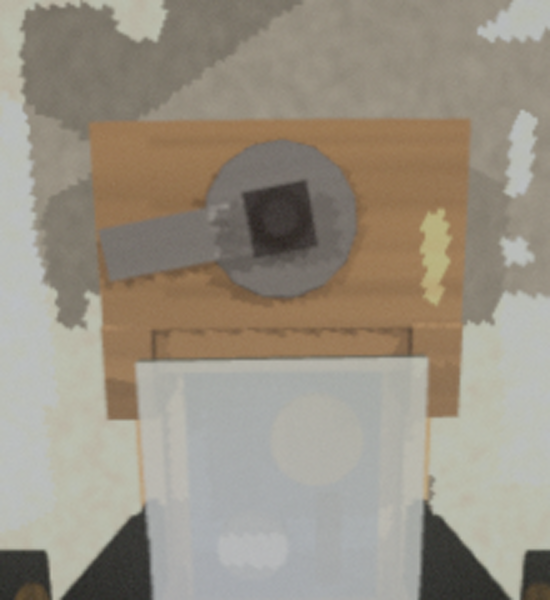

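```bash
python3 - <<'E'
from h import *
f=pickle.load(open("w6.pkl","rb"))
Z=lambda P,o=(210,30),k=2.5:[((x+.5)/k-.5+o[0],(y+.5)/k-.5+o[1]) for x,y in P]
ang=lambda a,b: np.degrees(np.arctan2(*(b-a)[1::-1]))
W=onz(f,Z([(91,122),(471,119.5),(459,416),(108,418),(152,329),(411,328)]),.048); print(W[:,:2].round(4).tolist())
print(np.linalg.norm(W[1]-W[0]),ang(W[0],W[1]),ang(W[0],W[3]),ang(W[1],W[2]),ang(W[4],W[5]),np.linalg.norm(W[5]-W[4]))
u=np.array([np.cos(np.radians(24.2)),np.sin(np.radians(24.2))])
print("seat",W[:2,:2].mean(0)+.101*u,W[4:,:2].mean(0)+.0525*u)
S=onz(f,Z([(243,194),(306,180),(317,244),(254,258)]),.0685);print("spindle",S.mean(0),S.mean(0)[:2]+.078*u,[ang(S[i],S[(i+1)%4]) for i in range(4)],np.linalg.norm(S[1]-S[0]))
D=onz(f,Z([(281,219)]),.0545); print("disc",D)
G=onz(f,Z([(136,362),(428,358)]),.0815); print("glass near",G,G.mean(0)[:2]+.05*u,ang(G[0],G[1]),np.linalg.norm(G[1]-G[0]))
E
```

```text
[[0.4989, -0.0817], [0.4632, -0.0015], [0.5272, 0.0279], [0.5634, -0.0535], [0.5379, -0.0514], [0.5121, 0.0069]]
0.08775226889143366 114.00708784067591 23.54786948853736 24.646289369448795 113.87435188203982 0.06366454354117093
seat [ 5.73139045e-01 -1.73215751e-04] [ 0.57285367 -0.00072223]
spindle [ 0.50189378 -0.03255145  0.0685    ] [ 0.57303915 -0.00057745] [np.float64(125.65396376421492), np.float64(34.22196699969779), np.float64(-54.11319481988323), np.float64(-146.92910824366584)] 0.013407841067085783
disc [[ 0.50143836 -0.03260005  0.0545    ]]
glass near [[ 0.53933987 -0.04794103  0.0815    ]
 [ 0.51488293  0.00586104  0.0815    ]] [ 5.72717404e-01 -5.43841802e-04] 114.4452354150351 0.05909995421534559
```

The glass measures (0.5727, -0.0005) and the seat (0.5730, -0.0005), so they are aligned and I can lower it.

Request:
jog_arm:
  steps: [0.02, 0, 0, 0, 0, 0, 0.035, 0, 0, 0, 0, 0, 0.045, 0, 0, 0, 0, 0, 0.053, 0, 0, 0, 0, 0, 0.06, 0, 0, 0, 0, 0, 0.065, 0, 0, 0, 0, 0, 0.068, 0, 0, 0, 0, 0, 0.068, 0, 0, 0, 0, 0]

```text
time_s: 7.83
tool_pos: [0.5716, -0.0011, 0.0505]
orientation: [0.692, -0.145, 0.693, 0.145]
contact_force: [0.7, -0.3, -0.6]
grip_width: 0.0596
```

```bash
python3 snap.py w7 wrist; python3 -c "
from h import *
plan([.572,-.0007,.0505],113.7)
f=pickle.load(open('w7.pkl','rb'))
cv2.imwrite('pics/w7z.png',cv2.resize(f['color'][30:270,210:430,::-1],None,fx=2.5,fy=2.5,interpolation=cv2.INTER_CUBIC))"
```

```text
[ 0.5717 -0.0011  0.0507] 0.06003922440317006 7.8833
cur [ 0.5717 -0.0011  0.0507] yaw 113.64 x [-8.e-04  1.e-04 -1.e+00] q6 -2.08 w 0.06 F [ 0.3  0.  -0.5] t 7.88
row [0.0004, 0.0006, 0.0008, -0.0003, -0.0002, -0.0001]
```

View pics/w7z.png

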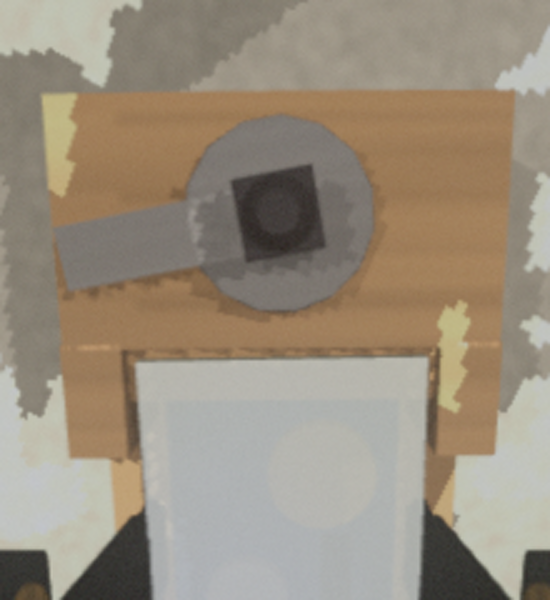

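Request:
jog_arm:
  steps: [0.001, 0, 0, 0, 0, 0, 0.002, 0, 0, 0, 0, 0, 0.002, 0, 0, 0, 0, 0, 0.002, 0, 0, 0, 0, 0, 0.002, 0, 0, 0, 0, 0, 0.002, 0, 0, 0, 0, 0, 0.002, 0, 0, 0, 0, 0, 0.002, 0, 0, 0, 0, 0]

```text
time_s: 8.55
tool_pos: [0.5719, -0.0011, 0.0501]
orientation: [0.692, -0.145, 0.692, 0.145]
contact_force: [-1.7, -0.7, 5.2]
grip_width: 0.0597
```

Request:
jog_arm:
  steps: [0, 0, 0, 0, 0, 0, 0, 0, 0, 0, 0, 0, 0, 0, 0, 0, 0, 0, 0, 0, 0, 0, 0, 0, 0, 0, 0, 0, 0, 0, 0, 0, 0, 0, 0, 0, 0, 0, 0, 0, 0, 0, 0, 0, 0, 0, 0, 0]
  grip: 1

```text
time_s: 9.22
tool_pos: [0.5715, -0.0011, 0.0495]
orientation: [0.692, -0.145, 0.693, 0.145]
contact_force: [0.3, -0.2, -0.7]
grip_width: 0.095
```

```bash
python3 snap.py w8 wrist; python3 -c "
from h import *
plan([.572,-.0007,.2],113.7)
f=pickle.load(open('w8.pkl','rb'))
cv2.imwrite('pics/w8z.png',cv2.resize(f['color'][30:270,210:430,::-1],None,fx=2.5,fy=2.5,interpolation=cv2.INTER_CUBIC))"
```

```text
[ 0.5715 -0.0011  0.0495] 0.09469503122206799 9.2667
cur [ 0.5715 -0.0011  0.0495] yaw 113.63 x [-1.2e-03  2.0e-04 -1.0e+00] q6 -2.08 w 0.0947 F [0.6 0.  0.1] t 9.27
row [-0.301, 0.0006, 0.0009, -0.0004, -0.0003, -0.0002]
```

View pics/w8z.png

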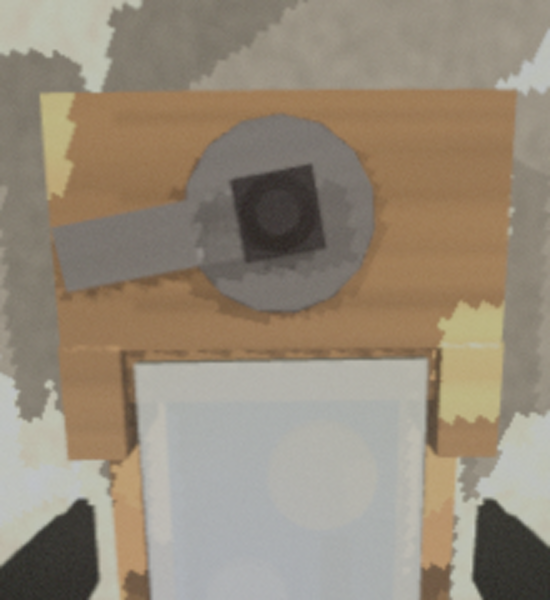

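The pane was set down with about 5 N of contact and released. It lies inside the recess (glass edge at rows 360–362, gaps on both sides). Lifting off and refining the spindle pose.

Request:
jog_arm:
  steps: [-0.02, 0, 0, 0, 0, 0, -0.06, 0, 0, 0, 0, 0, -0.12, 0, 0, 0, 0, 0, -0.19, 0, 0, 0, 0, 0, -0.25, 0, 0, 0, 0, 0, -0.29, 0, 0, 0, 0, 0, -0.3, 0, 0, 0, 0, 0, -0.3, 0, 0, 0, 0, 0]

```text
time_s: 9.93
tool_pos: [0.5729, -0.0013, 0.2024]
orientation: [0.693, -0.145, 0.691, 0.144]
contact_force: [-0.8, -0.3, -0.4]
grip_width: 0.095
```

```bash
python3 - <<'E'
from h import *
f=pickle.load(open("w8.pkl","rb"))
Z=lambda P,o=(210,30),k=2.5:[((x+.5)/k-.5+o[0],(y+.5)/k-.5+o[1]) for x,y in P]
ang=lambda a,b: np.degrees(np.arctan2(*(b-a)[1::-1]))
for z in (.0665,.0685):
    S=onz(f,Z([(231.5,180),(311,165),(325,247),(246,262)]),z);print("spindle",S.mean(0),[ang(S[i],S[(i+1)%4]) for i in range(4)],np.linalg.norm(S[1]-S[0]))
print(onz(f,Z([(280,213)]),.0545),onz(f,Z([(279,211)]),.0745))
A=onz(f,Z([(53,228),(66,291),(188,199),(203,268)]),.0545);print("arm",A, ang(A[0],A[2]),ang(A[1],A[3]),ang(A[1],A[0]))
plan([.642,.248,.22],67)
E
python3 snap.py s8 scene
python3 - <<'E'
import sys; sys.path.insert(0,'.')
import os; os.chdir('.')
from h import *
s=pickle.load(open("s8.pkl","rb"))
cv2.imwrite("pics/kz.png",cv2.resize(s["color"][220:260,390:440,::-1],None,fx=11,fy=11,interpolation=cv2.INTER_CUBIC))
cv2.imwrite("pics/bz8.png",cv2.resize(s["color"][155:235,280:350,::-1],None,fx=7,fy=7,interpolation=cv2.INTER_CUBIC))
E
```

```text
spindle [ 0.50185522 -0.03258317  0.0665    ] [np.float64(123.83459629225236), np.float64(34.282393686705895), np.float64(-55.84206817415746), np.float64(-146.8014403993195)] 0.01327182528814593
spindle [ 0.50190977 -0.03254028  0.0685    ] [np.float64(123.83459629225263), np.float64(34.282393686706016), np.float64(-55.842068174157376), np.float64(-146.80144039931926)] 0.013062237641918242
[[ 0.5012542  -0.03263641  0.0545    ]] [[ 0.50162636 -0.03249951  0.0745    ]]
arm [[ 0.52023533 -0.06981704  0.0545    ]
 [ 0.5300647  -0.06377299  0.0545    ]
 [ 0.50567125 -0.048904    0.0545    ]
 [ 0.5159515  -0.04178092  0.0545    ]] 124.85379854959179 122.6899508478851 -148.41277519002554
cur [ 0.5729 -0.0013  0.2024] yaw 113.63 x [ 3.8e-03 -3.0e-04 -1.0e+00] q6 -2.08 w 0.095 F [-0.8 -0.3 -0.4] t 9.93
row [-0.0348, 0.4013, 0.3265, 0.2591, 0.0012, 0.0001]
[ 0.5718 -0.0011  0.2   ] 0.09522327564543695 9.9833
```

View pics/kz.png

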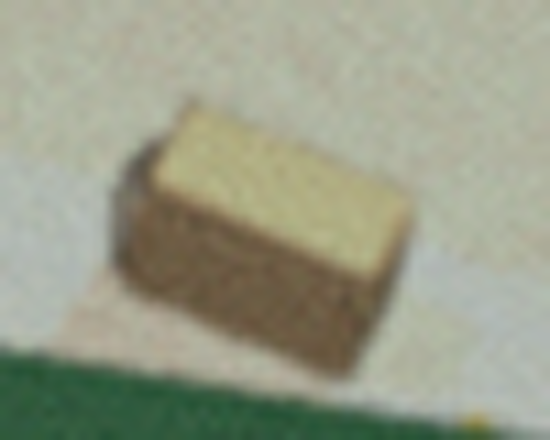

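View pics/bz8.png

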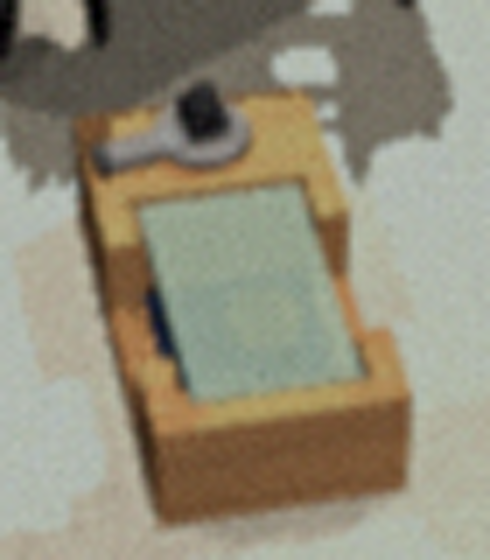

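```bash
python3 - <<'E'
from h import *
s=pickle.load(open("s8.pkl","rb"));t=pickle.load(open("t3.pkl","rb"))
Z=lambda P,o,k:[((x+.5)/k-.5+o[0],(y+.5)/k-.5+o[1]) for x,y in P]
ang=lambda a,b: np.degrees(np.arctan2(*(b-a)[1::-1]))
W=onz(s,Z([(192,98),(414,205),(375,278),(150,185)],(390,220),11),.038)
print(W[:,:2].round(4).tolist(),W.mean(0),[ang(W[0],W[1]),ang(W[3],W[2]),ang(W[0],W[3]),ang(W[1],W[2])],np.linalg.norm(np.roll(W,-1,0)-W,axis=1))
C=cloud(t).reshape(-1,3)
for x0 in np.arange(.56,.86,.02):
    row=[]
    for y0 in np.arange(.10,.42,.02):
        m=(abs(C[:,0]-x0)<.01)&(abs(C[:,1]-y0)<.01); row.append(int(1000*np.percentile(C[m,2],95)) if m.sum() else -1)
    print(round(x0,2),row)
E
```

```text
[[0.6223, 0.2313], [0.6422, 0.2788], [0.6638, 0.2716], [0.6485, 0.2243]] [0.64419812 0.25152677 0.038     ] [np.float64(67.21773450223846), np.float64(72.11780576510304), np.float64(-15.002507552627458), np.float64(-18.520485256551307)] [0.05150717 0.02272804 0.04970121 0.02716057]
0.56 [3, 3, 4, 4, 3, 3, 4, 4, 3, 4, 4, 5, 4, 2, 4, 4]
0.58 [4, 3, 3, 5, 3, 4, 5, 4, 4, 3, 3, 3, 4, 4, 3, 30]
0.6 [4, 3, 3, 3, 4, 3, 3, 3, 2, 3, 4, 3, 5, 4, 30, 19]
0.62 [4, 3, 3, 30, 3, 4, 34, 41, 4, 3, 4, 3, 3, 3, 30, 18]
0.64 [3, 4, 40, 41, 37, 5, 38, 40, 41, 39, 3, 3, 4, 3, 4, 29]
0.66 [3, 40, 42, 41, 3, 4, 4, 40, 40, 37, 4, 3, 3, 3, 4, 4]
0.68 [4, 3, 39, 3, 4, 4, 3, 3, 4, 3, 4, 3, 4, 4, 3, 5]
0.7 [4, 5, 4, 5, 4, 3, 4, 3, 3, 40, 41, 3, 5, 3, 5, 4]
0.72 [4, 4, 3, 4, 3, 4, 3, 4, 4, 40, 42, 40, 4, 3, 4, 3]
0.74 [52, 56, 4, 4, 3, 4, 4, 4, 4, 4, 40, 41, 4, 4, 4, 5]
0.76 [77, 79, 3, 4, 4, 3, 4, 4, 3, 3, 3, 3, 4, 4, 4, 4]
0.78 [52, 1, 4, 140, 142, 141, 141, 142, 142, 141, 141, 141, 141, 142, 141, 142]
0.8 [101, 4, 3, 142, 144, 143, 144, 143, 144, 143, 143, 143, 143, 144, 144, 144]
0.82 [102, 3, 5, 143, 144, 145, 144, 143, 143, 143, 143, 143, 143, 143, 143, 143]
0.84 [102, 4, 5, 143, 143, 144, 143, 143, 144, 143, 143, 143, 143, 144, 144, 143]
```

```bash
python3 - <<'E'
import re
a=open('h.py').read()
a=a.replace("def plan(pos,yawdeg,st=None):","def plan(pos,yawdeg,st=None,raw=False):").replace("if abs(","if raw or abs(")
open('h.py','w').write(a)
E
python3 -c "
from h import *
plan([.643,.25,.2],60,raw=True)"
```

```text
cur [ 0.5718 -0.0011  0.2   ] yaw 113.64 x [-1.e-04  1.e-04 -1.e+00] q6 -2.08 w 0.0952 F [ 0.5  0.5 -0.5] t 9.98
row [-0.0, 0.403, 0.3319, 0.298, -0.0, -0.0]
```

Request:
jog_arm:
  steps: [0, 0.05, 0.042, 0.037, 0, 0, 0, 0.1, 0.084, 0.074, 0, 0, 0, 0.15, 0.126, 0.111, 0, 0, 0, 0.2, 0.168, 0.148, 0, 0, 0, 0.25, 0.21, 0.185, 0, 0, 0, 0.3, 0.252, 0.222, 0, 0, 0, 0.35, 0.294, 0.26, 0, 0, 0, 0.403, 0.332, 0.298, 0, 0]
  grip: 0.3

```text
time_s: 10.65
tool_pos: [0.642, 0.2511, 0.1959]
orientation: [0.681, 0.184, 0.684, -0.186]
contact_force: [1.3, 0.5, 0.9]
grip_width: 0.0617
```

```bash
python3 -c "
from h import *
plan([.643,.25,.16],-18,raw=True)"
```

```text
cur [0.642  0.2511 0.1959] yaw 59.65 x [-0.006  -0.0014 -1.    ] q6 -0.75 w 0.0617 F [1.3 0.5 0.9] t 10.65
row [0.0718, -0.0006, 0.0031, 0.4314, -0.0003, 0.0021]
```

Request:
jog_arm:
  steps: [0.01, 0, 0, 0.039, 0, 0, 0.02, 0, 0, 0.078, 0, 0, 0.03, 0, 0, 0.117, 0, 0, 0.04, 0, 0, 0.156, 0, 0, 0.05, 0, 0, 0.195, 0, 0, 0.06, 0, 0, 0.234, 0, 0, 0.07, 0, 0, 0.273, 0, 0, 0.076, 0, 0, 0.31, 0, 0]

```text
time_s: 11.32
tool_pos: [0.641, 0.2494, 0.1571]
orientation: [0.515, 0.481, 0.518, -0.485]
contact_force: [0.7, 0.2, -0.5]
grip_width: 0.0621
```

```bash
python3 -c "
from h import *
plan([.643,.25,.16],-18,raw=True)"
```

```text
cur [0.641  0.2494 0.1571] yaw 3.85 x [-0.0072 -0.0017 -1.    ] q6 0.23 w 0.0621 F [ 0.7  0.2 -0.5] t 11.32
row [-0.0058, 0.004, -0.0008, 0.1214, 0.0008, 0.0022]
```

Request:
jog_arm:
  steps: [0, 0.003, 0, 0.038, 0, 0, 0, 0.003, 0, 0.076, 0, 0, 0, 0.003, 0, 0.11, 0, 0, 0, 0.003, 0, 0.121, 0, 0, 0, 0.003, 0, 0.121, 0, 0, 0, 0.003, 0, 0.121, 0, 0, 0, 0.003, 0, 0.121, 0, 0, 0, 0.003, 0, 0.121, 0, 0]

```text
time_s: 11.98
tool_pos: [0.644, 0.25, 0.1605]
orientation: [-0.417, -0.57, -0.418, 0.571]
contact_force: [0.7, 0.2, 0.0]
grip_width: 0.0616
```

```bash
python3 snap.py w9 wrist; python3 -c "
from h import *
plan([.643,.25,.1],-18,raw=True)"
```

```text
[0.6442 0.25   0.1609] 0.06168050365879511 12.0333
cur [0.6442 0.25   0.1609] yaw -17.56 x [-2.1e-03 -1.0e-04 -1.0e+00] q6 0.6 w 0.0617 F [-0.1  0.3  0.4] t 12.03
row [0.1218, -0.002, 0.0007, 0.0025, 0.0002, 0.0006]
```

View pics/w9.png

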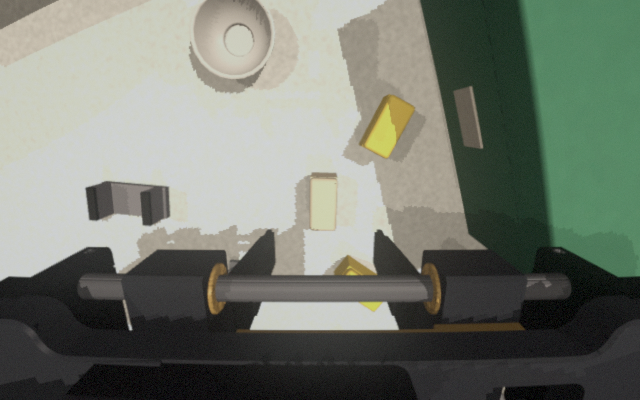

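```bash
python3 - <<'E'
from h import *
f=pickle.load(open("w9.pkl","rb"))
cv2.imwrite("pics/w9z.png",cv2.resize(f["color"][165:240,285:360,::-1],None,fx=7,fy=7,interpolation=cv2.INTER_CUBIC))
E
```

```text
(no output)
```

View pics/w9z.png

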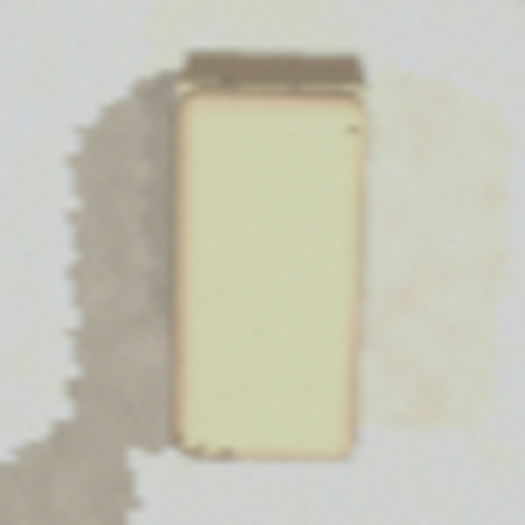

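```bash
python3 - <<'E'
from h import *
f=pickle.load(open("w9.pkl","rb"))
Z=lambda P,o=(285,165),k=7:[((x+.5)/k-.5+o[0],(y+.5)/k-.5+o[1]) for x,y in P]
ang=lambda a,b: np.degrees(np.arctan2(*(b-a)[1::-1]))
W=onz(f,Z([(176,88),(363,86),(355,460),(176,458)]),.038)
print(W.mean(0),[ang(W[0],W[1]),ang(W[3],W[2]),ang(W[0],W[3]),ang(W[1],W[2])],np.linalg.norm(np.roll(W,-1,0)-W,axis=1))
c=W.mean(0)
plan([c[0],c[1],.033],-19,raw=True)
E
```

```text
[0.64422518 0.25261038 0.038     ] [np.float64(-16.876973335638535), np.float64(-18.13953510219814), np.float64(-108.25685701018027), np.float64(-108.090994218242)] [0.02453916 0.05211977 0.02468298 0.05157916]
cur [0.6442 0.25   0.1609] yaw -17.56 x [-2.1e-03 -1.0e-04 -1.0e+00] q6 0.6 w 0.0617 F [-0.1  0.3  0.4] t 12.03
row [0.2557, -0.001, -0.0051, 0.008, 0.0002, 0.0006]
```

Request:
jog_arm:
  steps: [0.05, -0.0005, -0.005, 0.0025, 0, 0.0006, 0.1, -0.0005, -0.005, 0.0025, 0, 0.0006, 0.15, -0.0005, -0.005, 0.0025, 0, 0.0006, 0.2, -0.0005, -0.005, 0.0025, 0, 0.0006, 0.235, -0.0005, -0.005, 0.0025, 0, 0.0006, 0.25, -0.0005, -0.005, 0.0025, 0, 0.0006, 0.255, -0.0005, -0.005, 0.0025, 0, 0.0006, 0.255, -0.0005, -0.005, 0.0025, 0, 0.0006]

```text
time_s: 12.7
tool_pos: [0.6449, 0.2526, 0.0339]
orientation: [0.416, 0.572, 0.415, -0.572]
contact_force: [0.2, -0.2, 1.8]
grip_width: 0.0618
```

Request:
jog_arm:
  steps: [0, 0, 0, 0, 0, 0, 0, 0, 0, 0, 0, 0, 0, 0, 0, 0, 0, 0, 0, 0, 0, 0, 0, 0, 0, 0, 0, 0, 0, 0, 0, 0, 0, 0, 0, 0, 0, 0, 0, 0, 0, 0, 0, 0, 0, 0, 0, 0]
  grip: -1
  grip_force: 25

```text
time_s: 13.37
tool_pos: [0.645, 0.2527, 0.0344]
orientation: [0.416, 0.572, 0.415, -0.572]
contact_force: [0.1, -0.4, 2.4]
grip_width: 0.026
```

Request:
jog_arm:
  steps: [-0.02, 0, 0, 0, 0, 0, -0.06, 0, 0, 0, 0, 0, -0.12, 0, 0, 0, 0, 0, -0.18, 0, 0, 0, 0, 0, -0.23, 0, 0, 0, 0, 0, -0.25, 0, 0, 0, 0, 0, -0.25, 0, 0, 0, 0, 0, -0.25, 0, 0, 0, 0, 0]

```text
time_s: 14.03
tool_pos: [0.6446, 0.2526, 0.1589]
orientation: [0.416, 0.572, 0.415, -0.572]
contact_force: [0.7, 0.9, -1.1]
grip_width: 0.0254
```

```bash
python3 snap.py w10 wrist; python3 -c "
from h import *
plan([.5016,-.0326,.15],-56.1,raw=True)
f=pickle.load(open('w10.pkl','rb'))
cv2.imwrite('pics/w10z.png',cv2.resize(f['color'][150:350,220:420,::-1],None,fx=3,fy=3,interpolation=cv2.INTER_CUBIC))"
```

```text
[0.6437 0.2524 0.1571] 0.026000834533477665 14.0833
cur [0.6437 0.2524 0.1571] yaw -18.04 x [-0.002  -0.0012 -1.    ] q6 0.61 w 0.026 F [ 0.3  0.  -0.7] t 14.08
row [0.0155, -0.0938, 0.6299, 0.2115, 0.0007, 0.0003]
```

View pics/w10z.png

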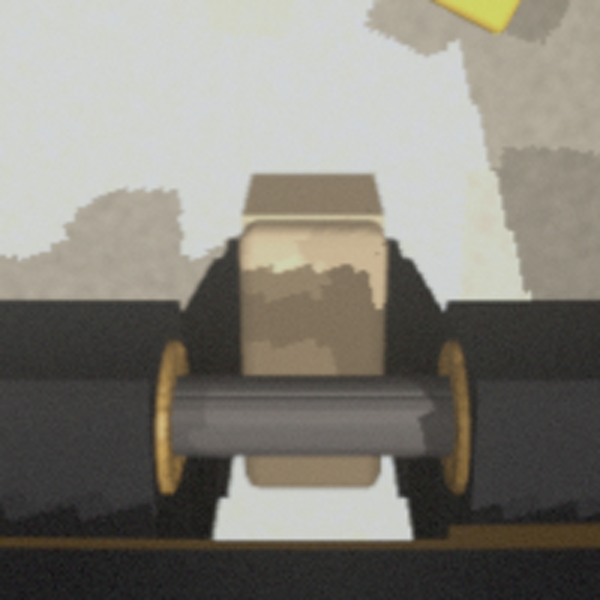

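```bash
python3 - <<'E'
from h import *
f=pickle.load(open("w10.pkl","rb"))
Z=lambda P,o=(220,150),k=3:[((x+.5)/k-.5+o[0],(y+.5)/k-.5+o[1]) for x,y in P]
ang=lambda a,b: np.degrees(np.arctan2(*(b-a)[1::-1]))
W=onz(f,Z([(242,218),(385,218),(383,489),(246,489)]),.1607)
B=onz(f,Z([(250,175),(380,175)]),.1227)
print(W,W.mean(0),[ang(W[0],W[1]),ang(W[3],W[2])],np.linalg.norm(np.roll(W,-1,0)-W,axis=1)); print(B,B.mean(0),W[:2].mean(0),np.linalg.norm(B[1]-B[0]))
E
```

```text
[[0.64224277 0.28161898 0.1607    ]
 [0.66537401 0.27409686 0.1607    ]
 [0.64963977 0.22287821 0.1607    ]
 [0.62523565 0.23081863 0.1607    ]] [0.64562305 0.25235317 0.1607    ] [np.float64(-18.014168133581297), np.float64(-18.023447561442776)] [0.02432358 0.05358093 0.02566342 0.05357161]
[[0.64000143 0.27894037 0.1227    ]
 [0.66630479 0.27038711 0.1227    ]] [0.65315311 0.27466374 0.1227    ] [0.65380839 0.27785792 0.1607    ] 0.027659090149548437
```

```bash
python3 -c "
from h import *
plan([.5005,-.0331,.15],-56.1,raw=True)"
```

```text
cur [0.6437 0.2524 0.1571] yaw -18.04 x [-0.002  -0.0012 -1.    ] q6 0.61 w 0.026 F [ 0.3  0.  -0.7] t 14.08
row [0.0155, -0.0956, 0.6316, 0.2115, 0.0007, 0.0003]
```

Request:
jog_arm:
  steps: [0, -0.01, 0.06, 0.025, 0, 0, 0, -0.022, 0.14, 0.05, 0, 0, 0, -0.034, 0.22, 0.08, 0, 0, 0, -0.046, 0.3, 0.11, 0, 0, 0, -0.058, 0.38, 0.14, 0, 0, 0, -0.07, 0.46, 0.17, 0, 0, 0, -0.083, 0.54, 0.195, 0, 0, 0.01, -0.0955, 0.61, 0.2115, 0, 0]

```text
time_s: 14.75
tool_pos: [0.5026, -0.0242, 0.152]
orientation: [-0.205, -0.676, -0.205, 0.678]
contact_force: [-0.1, 0.5, -0.5]
grip_width: 0.0258
```

Request:
jog_arm:
  steps: [0, 0, 0, 0, 0, 0, 0, 0, 0, 0, 0, 0, 0, 0, 0, 0, 0, 0, 0, 0, 0, 0, 0, 0, 0, 0, 0, 0, 0, 0, 0, 0, 0, 0, 0, 0, 0, 0, 0, 0, 0, 0, 0, 0, 0, 0, 0, 0]

```text
time_s: 15.42
tool_pos: [0.5052, -0.022, 0.1541]
orientation: [0.207, 0.676, 0.206, -0.676]
contact_force: [1.1, 0.3, 0.1]
grip_width: 0.0256
```

```bash
python3 -c "
from h import *
plan([.5005,-.0331,.135],-56.1,raw=True)"
```

```text
cur [ 0.5052 -0.022   0.1541] yaw -56.04 x [ 6.e-04 -4.e-04 -1.e+00] q6 0.83 w 0.0256 F [1.1 0.3 0.1] t 15.42
row [0.0381, 0.0132, 0.0201, 0.0003, -0.0001, -0.0002]
```

Request:
jog_arm:
  steps: [0, 0.013, 0.02, 0, 0, 0, 0.02, 0.013, 0.02, 0, 0, 0, 0.038, 0.013, 0.02, 0, 0, 0, 0.038, 0.013, 0.02, 0, 0, 0, 0.038, 0.013, 0.02, 0, 0, 0, 0.038, 0.013, 0.02, 0, 0, 0, 0.038, 0.013, 0.02, 0, 0, 0, 0.038, 0.013, 0.02, 0, 0, 0]

```text
time_s: 16.08
tool_pos: [0.5006, -0.0335, 0.1355]
orientation: [0.206, 0.677, 0.206, -0.676]
contact_force: [0.3, 1.1, -1.1]
grip_width: 0.0258
```

```bash
python3 snap.py w11 wrist; python3 snap.py s11 scene; python3 -c "
from h import *
plan([.5005,-.0331,.135],-56.1,raw=True)
f=pickle.load(open('w11.pkl','rb'))
cv2.imwrite('pics/w11z.png',cv2.resize(f['color'][130:330,220:420,::-1],None,fx=3,fy=3,interpolation=cv2.INTER_CUBIC))
f=pickle.load(open('s11.pkl','rb'))
cv2.imwrite('pics/s11z.png',cv2.resize(f['color'][130:230,260:360,::-1],None,fx=5.5,fy=5.5,interpolation=cv2.INTER_CUBIC))"
```

```text
[ 0.5006 -0.0335  0.1355] 0.02597760162791211 16.1333
[ 0.5005 -0.0335  0.1354] 0.025711661340248937 16.1833
cur [ 0.5005 -0.0335  0.1354] yaw -56.1 x [ 1.3e-03 -5.0e-04 -1.0e+00] q6 0.81 w 0.0257 F [ 0.2  0.6 -0.4] t 16.18
row [0.0008, -0.0007, -0.0005, -0.0, -0.0003, -0.0004]
```

View pics/w11z.png

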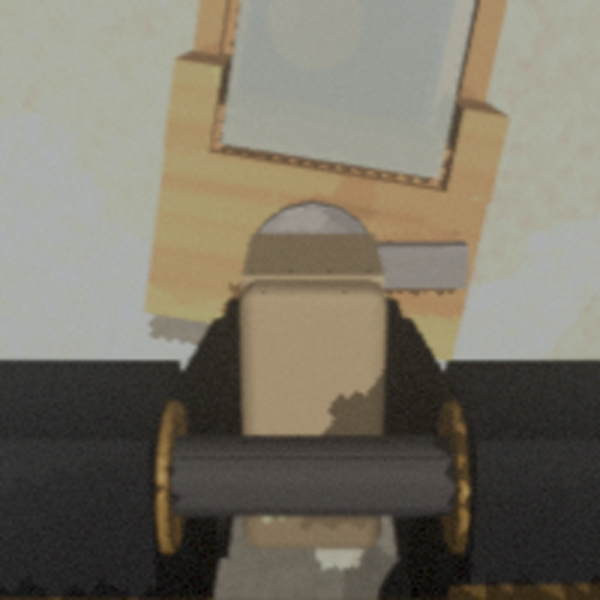

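View pics/s11z.png

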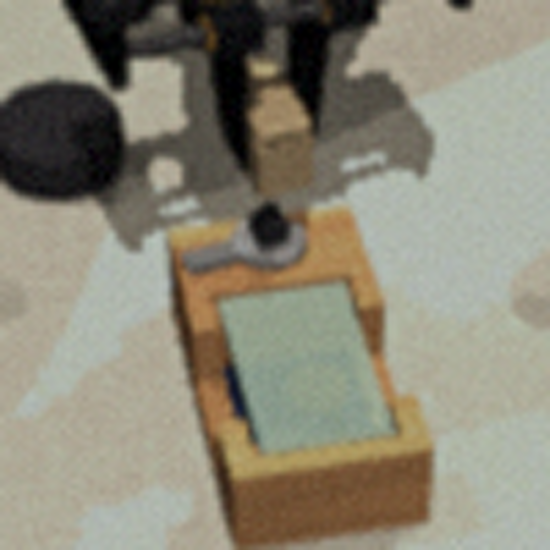

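```bash
python3 - <<'E'
from h import *
from scipy.optimize import least_squares
f=pickle.load(open("w11.pkl","rb"));t=pickle.load(open("s11.pkl","rb"))
Z=lambda P,o=(220,130),k=3:[((x+.5)/k-.5+o[0],(y+.5)/k-.5+o[1]) for x,y in P]
A=onz(f,Z([(313,201),(285,207),(262,223),(342,207),(362,220)]),.0545)[:,:2]
print(least_squares(lambda c:np.linalg.norm(A-c,axis=1)-.018,[.5,-.033]).x)
K=onz(f,Z([(240,280),(387,280),(383,548),(244,548)]),.1354+.0036); print("knob",K.mean(0))
Zs=lambda P:[((x+.5)/5.5-.5+260,(y+.5)/5.5-.5+130) for x,y in P]
Ks=onz(t,Zs([(256,148),(310,128),(284,80)]),.139);print(Ks)
B=onz(t,Zs([(258,183),(312,187)]),.101);print(B)
print("spindle top",onz(t,Zs([(267,207)]),.0735))
E
```

```text
[ 0.50279525 -0.0323712 ]
knob [ 0.501603   -0.03299931  0.139     ]
[[ 0.53621384 -0.02965224  0.139     ]
 [ 0.5176422  -0.00956522  0.139     ]
 [ 0.48688564 -0.02805237  0.139     ]]
[[ 0.51542715 -0.0337697   0.101     ]
 [ 0.51283193 -0.00934888  0.101     ]]
spindle top [[ 0.49979563 -0.03324213  0.0735    ]]
```

```bash
python3 -c "
from h import *
plan([.501,-.033,.097],-56.1,raw=True)"
```

```text
cur [ 0.5005 -0.0335  0.1354] yaw -56.1 x [ 1.3e-03 -5.0e-04 -1.0e+00] q6 0.81 w 0.0257 F [ 0.2  0.6 -0.4] t 16.18
row [0.0768, -0.0004, -0.0014, -0.0, -0.0003, -0.0004]
```

Request:
jog_arm:
  steps: [0.02, -0.0003, -0.0014, 0, 0, 0, 0.035, -0.0003, -0.0014, 0, 0, 0, 0.045, -0.0003, -0.0014, 0, 0, 0, 0.052, -0.0003, -0.0014, 0, 0, 0, 0.058, -0.0003, -0.0014, 0, 0, 0, 0.063, -0.0003, -0.0014, 0, 0, 0, 0.068, -0.0003, -0.0014, 0, 0, 0, 0.072, -0.0003, -0.0014, 0, 0, 0]

```text
time_s: 16.85
tool_pos: [0.5019, -0.033, 0.1002]
orientation: [0.206, 0.677, 0.206, -0.675]
contact_force: [-2.5, 0.8, 12.6]
grip_width: 0.026
```

```bash
python3 snap.py w12 wrist; python3 -c "
from h import *
plan([.501,-.033,.09],-56.1,raw=True)
from plant import r; print(r.read_state()['ft_torque'])
f=pickle.load(open('w12.pkl','rb'))
cv2.imwrite('pics/w12z.png',cv2.resize(f['color'][130:330,220:420,::-1],None,fx=3,fy=3,interpolation=cv2.INTER_CUBIC))"
```

```text
[ 0.502  -0.0331  0.0999] 0.025775021597176727 16.9
cur [ 0.502  -0.0331  0.0999] yaw -56.11 x [ 3.8e-03 -4.0e-04 -1.0e+00] q6 0.81 w 0.0258 F [ 4.4  1.2 -1.5] t 16.9
row [0.0198, -0.0013, 0.0017, -0.0001, -0.0009, -0.0008]
[ 0.16241639 -0.55823871 -0.04723362]
```

View pics/w12z.png

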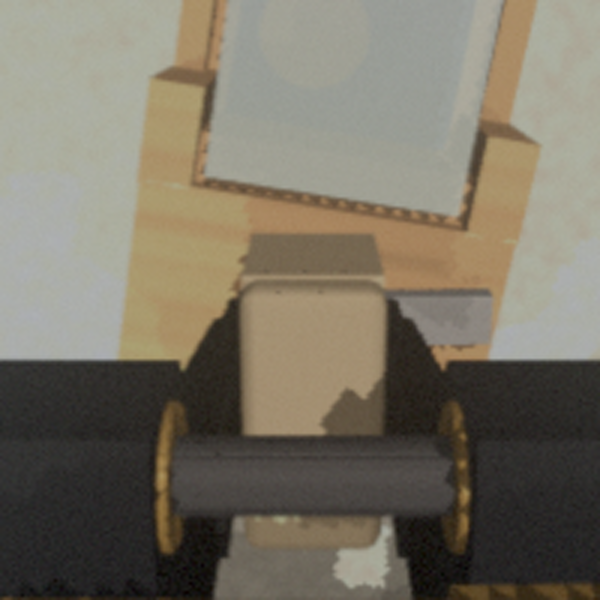

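Request:
jog_arm:
  steps: [0, 0.0013, -0.002, 0, 0, 0, 0.003, 0.0013, -0.002, 0, 0, 0, 0.006, 0.0013, -0.002, 0, 0, 0, 0.009, 0.0013, -0.002, 0, 0, 0, 0.012, 0.0013, -0.002, 0, 0, 0, 0.015, 0.0013, -0.002, 0, 0, 0, 0.018, 0.0013, -0.002, 0, 0, 0, 0.018, 0.0013, -0.002, 0, 0, 0]

```text
time_s: 17.57
tool_pos: [0.5024, -0.0329, 0.09]
orientation: [0.206, 0.677, 0.206, -0.676]
contact_force: [5.1, 2.0, -1.0]
grip_width: 0.0262
```

```bash
python3 -c "
from h import *
plan([.502,-.033,.0889],-56.1,raw=True)"
```

```text
cur [ 0.5024 -0.0329  0.09  ] yaw -56.11 x [ 1.8e-03 -1.0e-04 -1.0e+00] q6 0.81 w 0.0262 F [ 5.1  2.  -1. ] t 17.57
row [0.0022, -0.0003, 0.0008, -0.0001, -0.0005, -0.0003]
```

Request:
jog_arm:
  steps: [0.001, 0.0003, -0.0015, 0, 0, 0, 0.002, 0.0003, -0.0015, 0, 0, 0, 0.003, 0.0003, -0.0015, 0, 0, 0, 0.004, 0.0003, -0.0015, 0, 0, 0, 0.005, 0.0003, -0.0015, 0, 0, 0, 0.005, 0.0003, -0.0015, 0, 0, 0, 0.005, 0.0003, -0.0015, 0, 0, 0, 0.005, 0.0003, -0.0015, 0, 0, 0]

```text
time_s: 18.23
tool_pos: [0.5025, -0.0328, 0.0888]
orientation: [-0.206, -0.676, -0.206, 0.677]
contact_force: [-2.1, 2.0, 9.3]
grip_width: 0.026
```

```bash
python3 snap.py s13 scene;  python3 -c "
from h import *
plan([.502,-.033,.0889],-56.1,raw=True)
f=pickle.load(open('s13.pkl','rb'))
cv2.imwrite('pics/s13z.png',cv2.resize(f['color'][130:230,260:360,::-1],None,fx=5.5,fy=5.5,interpolation=cv2.INTER_CUBIC))"
```

```text
[ 0.5026 -0.0328  0.0888] 0.02603949468327992 18.2833
cur [ 0.5026 -0.0328  0.0888] yaw -56.1 x [-5.e-04 -4.e-04 -1.e+00] q6 0.81 w 0.026 F [-1.6  1.9  9.1] t 18.28
row [-0.0002, -0.0003, 0.0011, 0.0, 0.0002, -0.0]
```

View pics/s13z.png

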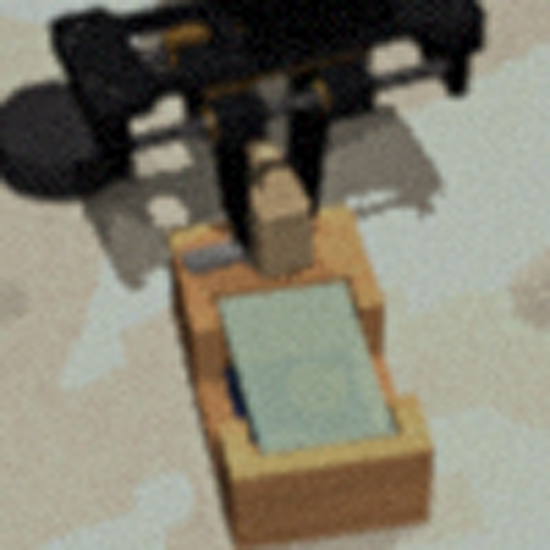

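Request:
jog_arm:
  steps: [-0.0006, 0, 0, -0.03, 0, 0, -0.0006, 0, 0, -0.065, 0, 0, -0.0006, 0, 0, -0.1, 0, 0, -0.0006, 0, 0, -0.135, 0, 0, -0.0006, 0, 0, -0.17, 0, 0, -0.0006, 0, 0, -0.205, 0, 0, -0.0006, 0, 0, -0.24, 0, 0, -0.0006, 0, 0, -0.27, 0, 0]

```text
time_s: 18.95
tool_pos: [0.5019, -0.0317, 0.0888]
orientation: [-0.466, -0.531, -0.469, 0.531]
contact_force: [-4.2, 6.3, 10.8]
grip_width: 0.0258
```

```bash
python3 -c "
from h import *
plan([.502,-.033,.0889],20,raw=True)
from plant import r; print(r.read_state()['ft_torque'])"
```

```text
cur [ 0.5019 -0.0317  0.0888] yaw -7.25 x [-0.0022  0.0023 -1.    ] q6 -0.05 w 0.0258 F [-4.2  6.3 10.8] t 18.95
row [-0.0003, 0.0005, 0.0026, -0.1514, -0.0008, 0.0006]
[ 1.04639016  0.75398311 -0.01375284]
```

Request:
jog_arm:
  steps: [0, -0.001, -0.001, -0.03, 0, 0, 0, -0.001, -0.001, -0.06, 0, 0, 0, -0.001, -0.001, -0.09, 0, 0, 0, -0.001, -0.001, -0.12, 0, 0, 0, -0.001, -0.001, -0.15, 0, 0, 0, -0.001, -0.001, -0.15, 0, 0, 0, -0.001, -0.001, -0.15, 0, 0, 0, -0.001, -0.001, -0.15, 0, 0]

```text
time_s: 19.62
tool_pos: [0.501, -0.0314, 0.0888]
orientation: [0.576, 0.408, 0.579, -0.408]
contact_force: [-4.2, 4.6, 12.1]
grip_width: 0.026
```

```bash
python3 snap.py w14 wrist; python3 -c "
from h import *
plan([.502,-.033,.0889],30,raw=True)
from plant import r; print(r.read_state()['ft_torque'])
f=pickle.load(open('w14.pkl','rb'))
cv2.imwrite('pics/w14z.png',cv2.resize(f['color'][130:330,220:420,::-1],None,fx=3,fy=3,interpolation=cv2.INTER_CUBIC))"
```

```text
[ 0.501  -0.0314  0.0888] 0.026082640687556197 19.6667
cur [ 0.501  -0.0314  0.0888] yaw 19.5 x [-0.0035  0.0014 -1.    ] q6 -0.51 w 0.0261 F [-5.7  4.8 12.4] t 19.67
row [-0.0002, 0.0008, 0.0036, -0.0583, -0.0009, 0.0008]
[0.87268631 0.92774923 0.07318587]
```

View pics/w14z.png

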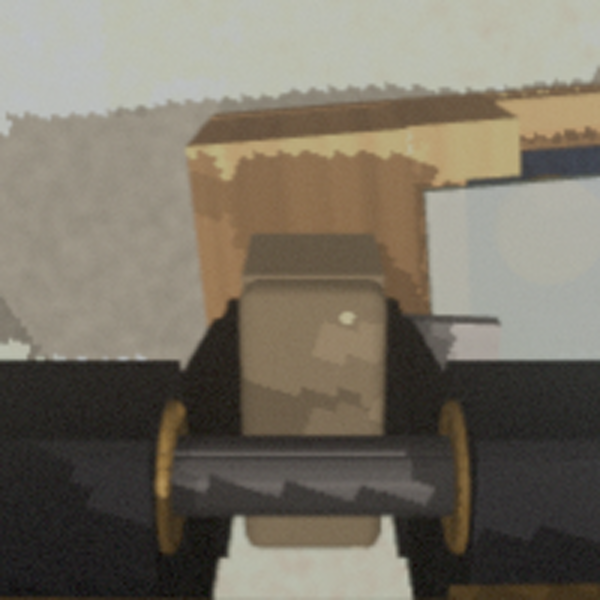

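Request:
jog_arm:
  steps: [-0.0006, -0.001, 0, -0.02, 0, 0, -0.0006, -0.001, 0, -0.035, 0, 0, -0.0006, -0.001, 0, -0.045, 0, 0, -0.0006, -0.001, 0, -0.05, 0, 0, -0.0006, -0.001, 0, -0.055, 0, 0, -0.0006, -0.001, 0, -0.06, 0, 0, -0.0006, -0.001, 0, -0.06, 0, 0, -0.0006, -0.001, 0, -0.06, 0, 0]

```text
time_s: 20.33
tool_pos: [0.4999, -0.0312, 0.0888]
orientation: [0.611, 0.352, 0.615, -0.352]
contact_force: [-6.4, 6.7, 11.7]
grip_width: 0.0258
```

```bash
python3 snap.py w15 wrist; python3 -c "
from h import *
plan([.502,-.033,.0889],30,raw=True)
from plant import r; print(r.read_state()['ft_torque'])
f=pickle.load(open('w15.pkl','rb'))
cv2.imwrite('pics/w15z.png',cv2.resize(f['color'][130:330,220:420,::-1],None,fx=3,fy=3,interpolation=cv2.INTER_CUBIC))"
```

```text
[ 0.4999 -0.0312  0.0888] 0.025926045868078965 20.3833
cur [ 0.4999 -0.0312  0.0888] yaw 30.27 x [-0.0052  0.0024 -1.    ] q6 -0.7 w 0.0259 F [-7.   6.5 12.3] t 20.38
row [-0.0002, 0.0018, 0.0051, 0.0015, -0.0015, 0.0011]
[ 1.07839276  1.24303614 -0.12904754]
```

View pics/w15z.png

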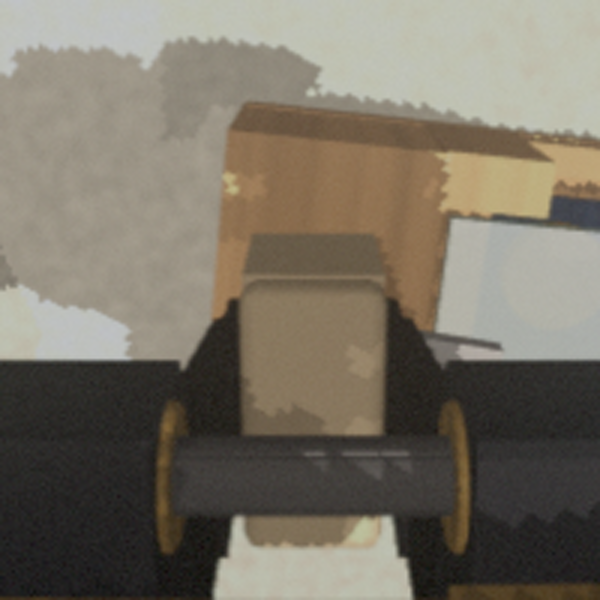

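```bash
python3 - <<'E'
from h import *
f=pickle.load(open("w15.pkl","rb"))
Z=lambda P,o=(220,130),k=3:[((x+.5)/k-.5+o[0],(y+.5)/k-.5+o[1]) for x,y in P]
A=onz(f,Z([(432,336),(500,346)]),.0545); print(A,np.degrees(np.arctan2(*(A[1]-A[0])[1::-1])))
A=onz(f,Z([(440,333),(500,345)]),.0545); print(A,np.degrees(np.arctan2(*(A[1]-A[0])[1::-1])))
E
```

```text
[[ 0.5230653  -0.01700647  0.0545    ]
 [ 0.53717121 -0.01148911  0.0545    ]] 21.362364806140953
[[ 0.52419335 -0.0155378   0.0545    ]
 [ 0.53704094 -0.011293    0.0545    ]] 18.283369672104527
```

Request:
jog_arm:
  steps: [-0.0006, -0.0004, -0.0014, -0.01, 0, 0, -0.0006, -0.0004, -0.0014, -0.02, 0, 0, -0.0006, -0.0004, -0.0014, -0.02, 0, 0, -0.0006, -0.0004, -0.0014, -0.02, 0, 0, -0.0006, -0.0004, -0.0014, -0.02, 0, 0, -0.0006, -0.0004, -0.0014, -0.02, 0, 0, -0.0006, -0.0004, -0.0014, -0.02, 0, 0, -0.0006, -0.0004, -0.0014, -0.02, 0, 0]

```text
time_s: 21.05
tool_pos: [0.4995, -0.0312, 0.0888]
orientation: [0.622, 0.332, 0.626, -0.333]
contact_force: [-5.1, 4.1, 9.9]
grip_width: 0.0258
```

```bash
python3 -c "
from h import *
plan([.502,-.033,.0889],34,raw=True)
from plant import r; print(r.read_state()['ft_torque'])"
```

```text
cur [ 0.4995 -0.0312  0.0888] yaw 33.86 x [-0.0047  0.0013 -1.    ] q6 -0.76 w 0.0258 F [-5.1  4.1  9.9] t 21.05
row [-0.0002, 0.0021, 0.0057, -0.0008, -0.0012, 0.001]
[ 0.68319013  1.01576688 -0.18026235]
```

```bash
python3 snap.py w16 wrist; python3 snap.py t16 top; python3 -c "
from h import *
f=pickle.load(open('w16.pkl','rb'))
cv2.imwrite('pics/w16z.png',cv2.resize(f['color'][180:290,280:400,::-1],None,fx=5,fy=5,interpolation=cv2.INTER_CUBIC))"
```

```text
[ 0.4995 -0.0312  0.0888] 0.025880757600893138 21.1
[ 0.4995 -0.0312  0.0888] 0.025892072723873928 21.15
```

View pics/w16z.png

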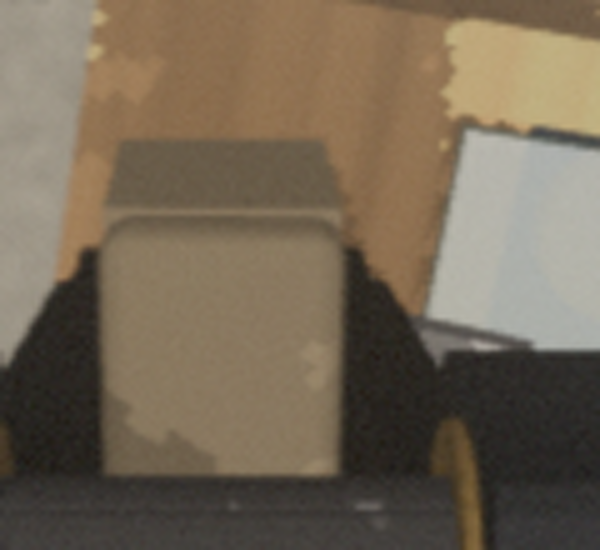

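The arm edge stays at about 20° (the stop) while the tool turned a further 3.6°, so the latch is at its stop. I'll ease back, release and lift.

Request:
jog_arm:
  steps: [-0.0004, -0.0004, -0.0014, 0.01, 0, 0, -0.0008, -0.0004, -0.0014, 0.018, 0, 0, -0.0008, -0.0004, -0.0014, 0.018, 0, 0, -0.0008, -0.0004, -0.0014, 0.018, 0, 0, -0.0008, -0.0004, -0.0014, 0.018, 0, 0, -0.0008, -0.0004, -0.0014, 0.018, 0, 0, -0.0008, -0.0004, -0.0014, 0.018, 0, 0, -0.0008, -0.0004, -0.0014, 0.018, 0, 0]

```text
time_s: 21.82
tool_pos: [0.4995, -0.0311, 0.0888]
orientation: [0.613, 0.35, 0.615, -0.35]
contact_force: [-1.9, 2.6, 6.4]
grip_width: 0.0258
```

Request:
jog_arm:
  steps: [0, 0, 0, 0, 0, 0, 0, 0, 0, 0, 0, 0, 0, 0, 0, 0, 0, 0, 0, 0, 0, 0, 0, 0, 0, 0, 0, 0, 0, 0, 0, 0, 0, 0, 0, 0, 0, 0, 0, 0, 0, 0, 0, 0, 0, 0, 0, 0]
  grip: 0.2

```text
time_s: 22.48
tool_pos: [0.5007, -0.0314, 0.0888]
orientation: [0.615, 0.35, 0.614, -0.35]
contact_force: [0.1, 0.3, 0.3]
grip_width: 0.0573
```

Request:
jog_arm:
  steps: [-0.01, 0, 0, 0, 0, 0, -0.03, 0, 0, 0, 0, 0, -0.06, 0, 0, 0, 0, 0, -0.1, 0, 0, 0, 0, 0, -0.16, 0, 0, 0, 0, 0, -0.22, 0, 0, 0, 0, 0, -0.25, 0, 0, 0, 0, 0, -0.25, 0, 0, 0, 0, 0]

```text
time_s: 23.15
tool_pos: [0.5033, -0.0317, 0.2202]
orientation: [0.618, 0.351, 0.611, -0.349]
contact_force: [1.1, 0.0, 0.2]
grip_width: 0.0573
```

```bash
python3 snap.py w17 wrist; python3 snap.py s17 scene; python3 -c "
from h import *
f=pickle.load(open('w17.pkl','rb'))
cv2.imwrite('pics/w17z.png',cv2.resize(f['color'][100:300,220:480,::-1],None,fx=3,fy=3,interpolation=cv2.INTER_CUBIC))
f=pickle.load(open('s17.pkl','rb'))
cv2.imwrite('pics/s17z.png',cv2.resize(f['color'][130:230,260:360,::-1],None,fx=5.5,fy=5.5,interpolation=cv2.INTER_CUBIC))"
```

```text
[ 0.5021 -0.0316  0.2173] 0.05709985250116743 23.2
[ 0.5009 -0.0314  0.2149] 0.057148338483702786 23.25
```

View pics/w17z.png

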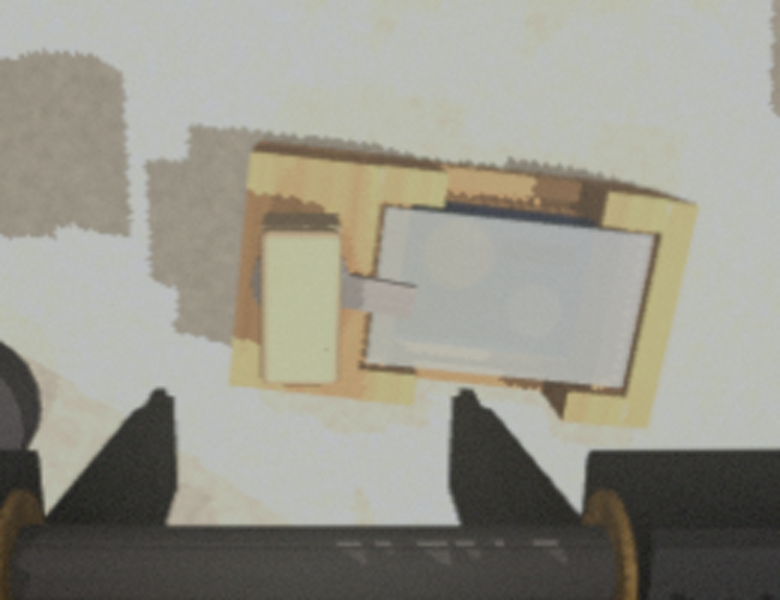

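View pics/s17z.png

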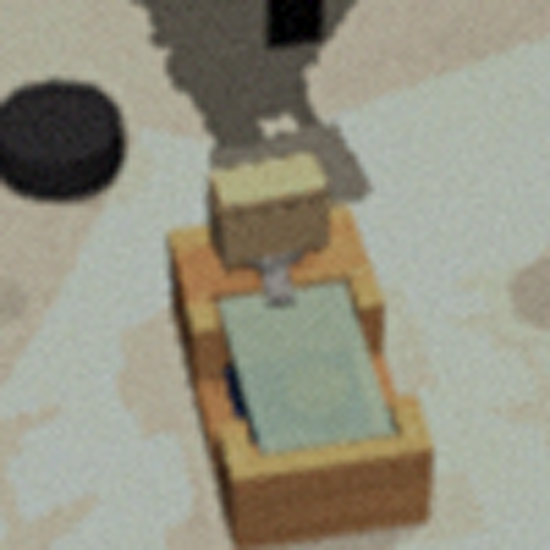

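```bash
python3 - <<'E'
from h import *
f=pickle.load(open("w17.pkl","rb"))
Z=lambda P,o=(220,100),k=3:[((x+.5)/k-.5+o[0],(y+.5)/k-.5+o[1]) for x,y in P]
ang=lambda a,b: np.degrees(np.arctan2(*(b-a)[1::-1]))
K=onz(f,Z([(263,229),(341,232),(338,385),(261,383)]),.0925); print("knob",K.mean(0),ang(K[0],K[3]),np.linalg.norm(np.roll(K,-1,0)-K,axis=1))
A=onz(f,Z([(345,273),(416,286),(340,307),(411,317)]),.0545); print("arm",ang(A[0],A[1]),ang(A[2],A[3]), "tip",A[[1,3]].mean(0))
tip=A[[1,3]].mean(0)[:2]; d=tip-np.array([.5018,-.0325]); print("tip dir",np.degrees(np.arctan2(d[1],d[0])),np.linalg.norm(d))
G=onz(f,Z([(383,208),(658,234),(626,389),(366,366)]),.047);print("glass",G.mean(0),ang(G[0],G[1]),np.linalg.norm(np.roll(G,-1,0)-G,axis=1))
B=onz(f,Z([(250,152),(697,203),(650,428),(231,385)]),.048);print("box",B.mean(0),ang(B[0],B[1]),np.linalg.norm(np.roll(B,-1,0)-B,axis=1))
c=B.mean(0)[:2]; u=np.array([np.cos(np.radians(24.2)),np.sin(np.radians(24.2))]);print("seat",c+.0185*u,"spindle",c-.0595*u)
E
```

```text
knob [ 0.50143938 -0.03163063  0.0925    ] -60.918612665669315 [0.02432753 0.05068779 0.02520245 0.05092659]
arm 20.01019246892274 22.293758289331127 tip [ 0.54037794 -0.01736522  0.0545    ]
tip dir 21.420926126697715 0.041440545642958064
glass [ 5.73041750e-01 -1.97781511e-04  4.70000000e-02] 25.372382197079975 [0.10212193 0.06094822 0.10124029 0.06056703]
box [ 0.55570671 -0.00794009  0.048     ] 24.364811345980854 [0.16325177 0.08859766 0.16398377 0.08815426]
seat [ 5.72580931e-01 -3.56512918e-04] spindle [ 0.50143556 -0.03233051]
```

```bash
python3 -c "
from plant import r
print(r.finish_job()); s=r.read_state(); print(s['time_s'],s['contact_force'])"
```

```text
the job is handed in; nothing more can be done
None
the job is handed in; nothing more can be done
```

I put the longer pane in its seat, fitted the knob fully onto the spindle and turned the latch to its stop. I handed the job in at about 23 s of the 67 s allowed.

- **Pane:** I identified the longer one from its corners (about 100 × 60 mm) and pinched its long edges with 15 N. I released it once it rested on the ledges at about 5 N. The last wrist view put it within about 0.5 mm of the seat's centre, with its long side about 1° off the box.
- **Knob:** I pinched its 26 mm sides. It caught briefly at about 13 N on the way down, then dropped in and bottomed on the plate at about 9 N, before I began turning the latch. At the end it was within about 1 mm of the spindle.
- **Latch:** The last view put the arm at 20–22° in the world frame, about 1.5 rad. Turning the tool 3.6° further did not move it, so it is at its stop.
- **Leaving it clear:** I opened the fingers and lifted clear; the force reading was back near zero.

**Disagreements:** The wrist camera read about 1 mm off the robot's own position, and I corrected for that at the spindle. The top, scene and wrist views of the spindle differed by about 2–4 mm. The tool drifted about 3 mm sideways while turning, with 6–10 N of side force; this went away on release. I avoided the shorter pane and the bystanders but did not re-measure them at the end.

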